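# Dose ceramic balls through a sprung hopper gate, held half open

### The job

Take the hand scoop, scoop at least three of the white ceramic balls out of the blue bin and tip them into the dosing hopper while its yellow gate is shut, then stand the scoop upright back on the bench and let go of it. Next lift the gate by its red handle against its spring to half of its travel, never far past half, so that at least three balls run into the catch pan, and finish while still holding the gate steady at half travel. Leave the brown core, the jar and the brush alone.

Things in the scene. Friction and masses are not known exactly. Their poses are not given: they have to be found in the camera images.
- scoop: Aluminium hand scoop, 0.16 kg, loose. Origin: centre of its underside; x to the open nose, y left, z up. Floor 90 (x) x 84 (y) mm, 2 mm thick; side walls 32 mm high from x -45 to 15 (the front 30 mm of floor is bare), back wall at x -46, 36 mm high. Red bar handle, 18 mm wide (y), 22 mm deep, 92 mm long, rising from the back wall (x -45, z 30) and leaning back (to -x) 30 degrees from vertical
- scoop_grip (a point): point on the axis of the scoop's handle, 75 mm up it, at x -82.5, y 0, z 95 mm in the scoop's frame: where to grip it, fingers closing along the scoop's y and pointing down along the handle
- scoop_nose (a point): middle of the scoop's open front edge, underside: x 45, y 0, z 0 mm in the scoop's frame
- scoop_in (a point): inside the scoop, 14 mm above the centre of its underside
- bin: Blue open bin, fixed. Origin: centre of its underside; yaw 0.1 to 0.4. Inner floor 6 mm above the bench, x -130 to +118 mm, inner width 100 mm (y); side walls 48 mm, near (-x) wall 30 mm high; the far (+x) end slopes up and outward at 60 degrees from horizontal, to 56 mm height. The balls start on the floor between x 14 and 110 mm; the near half is empty
- ball0: White ceramic ball, 24 mm diameter, 19 g, loose, in the bin at the start. Origin: its centre. It lies still on level surfaces and rolls down slopes steeper than about 10 degrees
- ball1: White ceramic ball, 24 mm diameter, 19 g, loose, in the bin at the start. Origin: its centre. It lies still on level surfaces and rolls down slopes steeper than about 10 degrees
- ball2: White ceramic ball, 24 mm diameter, 19 g, loose, in the bin at the start. Origin: its centre. It lies still on level surfaces and rolls down slopes steeper than about 10 degrees
- ball3: White ceramic ball, 24 mm diameter, 19 g, loose, in the bin at the start. Origin: its centre. It lies still on level surfaces and rolls down slopes steeper than about 10 degrees
- ball4: White ceramic ball, 24 mm diameter, 19 g, loose, in the bin at the start. Origin: its centre. It lies still on level surfaces and rolls down slopes steeper than about 10 degrees
- ball5: White ceramic ball, 24 mm diameter, 19 g, loose, in the bin at the start. Origin: its centre. It lies still on level surfaces and rolls down slopes steeper than about 10 degrees
- hopper: Blue dosing hopper on legs, fixed. Origin: centre of its underside; yaw -0.6 to -0.2. Open mouth on top, 110 (x) x 120 (y) mm inside, rim 170 mm above the bench (far, +x wall: 210). Inside, a chute falls at 28 degrees towards +y, from 118 mm height to 50 mm at the outlet in the +y side, closed by the yellow gate, which belongs to this body
- mouth (a point): centre of the hopper's mouth at rim height, 170 mm above the hopper's origin
- chamber (a point): inside the hopper, at x 0, y 10, z 110 mm in its frame; balls lying in the hopper are within 85 mm of it
- gate (a joint): lift of the yellow gate, m: 0 shut (down), 0.110 the end of its travel (up), half travel 0.055. It slides straight up; a spring and its weight pull it down, about 4 N at 0, 11 N at half and 17 N at 0.110; it falls shut when let go
- gate_handle (a point): centre of the gate's red handle, a bar 60 mm (along the hopper's x) x 16 mm (y) x 18 mm high on a 24 mm wide stem. With the gate shut it is at x 0, y 80, z 220 mm in the hopper's frame; it rises with the gate. 40 mm are free below the bar on both its long sides, the stem excepted
- pan: Steel catch pan with a black rubber floor, fixed to the bench below the outlet. Origin: centre of its underside, 140 mm from the hopper's origin along the hopper's +y, same yaw. 130 (x) x 124 (y) mm, floor 6 mm thick, walls 45 mm high, 20 mm on the hopper's side, 70 mm on the far (+y) side
- pan_in (a point): 18 mm above the pan's origin; balls lying in the pan are within 75 mm of it
- core: brown sand core, 100 x 83 x 67 mm, 0.45 kg, a bystander. Origin: centre of its underside
- jar: closed amber jar with black cap, 60 mm diameter, 85 mm high, a bystander. Origin: centre of its underside
- brush: hand brush lying on the bench, a bystander. Origin: on its underside
There are look-alikes about, which are no part of the job. There is more than one size of the pan; the one meant has the size given above.

How it is judged:
By the outcome, as a careful person would: the job done as asked, in the order asked, and still so for the second after the job is handed in, while the arm keeps its last pose, push and grip.
It also fails if it takes over 69 s, if anything falls off the work surface, if the arm or the gripper's body presses on something with over 40 N, if the wrist force passes 120 N, or if a joint passes its speed limit or range.

### The arm

A 6-joint arm with a two-finger parallel gripper is mounted at the origin on the work surface. World frame = base frame: x ahead of the robot, y to its left, z up, the work surface at z = 0. Lengths are in m, angles in degrees, forces in N, time in s.
With the tool pointing down it reaches from about 0.3 to 0.75 m from the base axis. Payload 8.5 kg.
Tool frame: the origin (TCP) lies midway between the tips of the shut fingers; the grasp point (between the pads) lies 19 mm behind it; z points along the fingers, y is the line along which they close (so a half turn about z gives the same grasp; the last joint's range is limited). The gripper opens to 85 mm and grips with 20 to 120 N. Pads are 22 mm wide; open, the fingers measure 114 mm over their backs; the gripper's body (76 mm by 85 mm) begins 54 mm behind the grasp point. The pads swing forward as they close: fully open they stand 13 mm farther back than shut.
Start: joints at [61.289, 21.807, 74.336, -0, 83.858, -12.336], TCP at [0.155, 0.528, 0.231] pointing down, gripper open.
Joint ranges: [-178.18, 178.18], [-50.72, 133.34], [12.68, 142.11], [-81.47, 261.47], [9.98, 163.14], [-165.26, 165.26]. Speed limits (degrees/s): [136.94, 136.94, 180, 180, 180, 180].

### API

Orientations are given as a 3x3 rotation matrix whose columns are the frame's x, y, z axes.
In Python, from rig import env, get_image, close_job gives the robot as it stands.
- The arm moves only by the tool step_arm, never from a script. Its argument "targets" is a list of rows, each a list of 2 entries, a list of its own where there are three numbers: the shift along the tool's x, y, z as a fraction of full scale, then the turn, a rotation vector about the tool's x, y, z as a fraction of full scale. In form: [[[x, y, z], [wx, wy, wz]], ...]. A call has 1 to 10 rows; each row is the pose to reach, as a shift and turn from the pose commanded when the call began, along the tool's axes at that moment; what a row does not reach only later rows make up. Full scale, the value 1, is 0.3 m for a shift and 45 degrees for a turn. A row lasts 1/12 s, in which the tool goes at most 41.7 mm and 7.16 degrees, less where a joint would pass 70% of its speed; a pose out of reach is approached as far as the arm can. A call with a number of a shift or a turn outside -1 to 1 is refused whole. A call with a gripper value outside its range is refused whole. "jaw" is the finger opening in mm, from 0 to 85.4, set as the call begins (left out, the last holds). The fingers move at their own pace and stop on an object; "grip_force" is the grip in N (left out, the last holds). Time passes only in rows, so rows that repeat a pose let the fingers close. It gives the time, the measured TCP pose, the force, the opening and the grip force at its end, in the units of the state.
- env.observe(): the state, without advancing time (a new reading comes with each control period).
- get_image(name): name is "scene" or "top" or "wrist"; returns a dict with "img" (400x640x3 uint8, red, green, blue), "z_map" (400x640 float32, m along the optical axis (not along the pixel's ray), 0 where there is no reading), "intrinsics" (3x3 intrinsics, pixels), "D" ([k1, k2, p1, p2, k3] as OpenCV has them; the pictures are not rectified), "rvec" (rotation vector, rad) and "tvec" (3), from world to camera coordinates, as OpenCV has them. Camera axes: x right, y down, z forward; pixel columns grow to the right and rows downward; lengths in m; the calibration is good to about 2 mm. A picture is of the moment at which its call begins.
- close_job(): hands the job in; it is judged then, once.
The state is a dict: "time_s": time; "q": joint angles; "qvel": joint speeds; "joint_efforts": joint torques, N m; "position": TCP position; "tool_rot": TCP orientation; "ft_force": force on the tool from outside, world axes, zero at the start; "wrist_torque": the same for the moment, N m; "grip_width": finger opening in m; "gripper_force": force on a finger pad.
Only numpy, scipy, OpenCV 4.12 (cv2) and the standard library are available. Lean on these libraries where they do the work, as an engineer would, in place of code of your own. Each camera call takes 0.05 s, during which the arm holds its last target. There are 200 camera calls.

## Working session

There is one attempt and no reset: what is moved stays moved. The work goes in short steps, Python scripts to look and compute and a tool call to move; the robot and the scene stay as the last step left them, time stands still between calls to the robot, and variables do not carry over. Pictures are saved under pics/ and viewed, at most 10 in all, crops included, and the job is handed in when it is done.

Besides the shell and the picture viewer there is one more tool, called after ">>>" in YAML: its name, and indented under it one key for each argument. step_arm: Moves the arm, as the interface text tells. Its arguments: {"type":"object","properties":{"targets":{"type":"array","items":{"type":"array"}},"jaw":{"type":"number"},"grip_force":{"type":"number"}},"required":["targets"]}

```bash
ls; mkdir -p pics
python3 - <<'E'
from rig import env,get_image
import cv2,numpy as np
print(env.observe())
for n in ("scene","top"):
    d=get_image(n); cv2.imwrite(f"pics/{n}0.png",d["img"][:,:,::-1])
    np.savez(f"{n}0.npz",**d)
    print(n,d["intrinsics"],d["D"],d["rvec"],d["tvec"],(d["z_map"]>0).mean())
E
```

```text
pics
{'time_s': 0.0, 'q': array([ 6.12903885e+01,  2.18407925e+01,  7.43871898e+01,  1.30046638e-03,
        8.38588474e+01, -1.23364259e+01]), 'qvel': array([ 0.07245679, -0.02547425,  0.08523867,  0.03738335,  0.03757108,
        0.0288076 ]), 'joint_efforts': array([-4.07350910e-05, -4.48459232e+01, -2.31280392e+01, -2.46772970e-04,
        4.68905579e-03, -7.02468228e-06]), 'position': array([0.15489013, 0.52741487, 0.2306993 ]), 'tool_rot': array([[-9.59445186e-01,  2.81894262e-01, -7.47777212e-04],
       [ 2.81895042e-01,  9.59444343e-01, -1.31832058e-03],
       [ 3.45823608e-04, -1.47565103e-03, -9.99998851e-01]]), 'ft_force': array([-0.23728709,  0.88531129,  0.06783936]), 'wrist_torque': array([0.02906407, 0.02133859, 0.01417008]), 'gripper_force': 0.0, 'grip_width': 0.0854958463209697}
scene [[368.92814039   0.         319.73769162]
 [  0.         368.92814039 204.12743017]
 [  0.           0.           1.        ]] [-0.03133375  0.          0.          0.          0.        ] [ 0.76046405  2.49417643 -1.21839091] [ 0.5557062  -0.02990587  1.36525648] 0.99596875
top [[396.42019753   0.         310.24452509]
 [  0.         396.42019753 205.93382003]
 [  0.           0.           1.        ]] [0.00163767 0.         0.         0.         0.        ] [ 2.17461647 -2.20993331  0.04283754] [-0.09668788  0.60207144  1.17127491] 0.99617578125
```

View pics/top0.png

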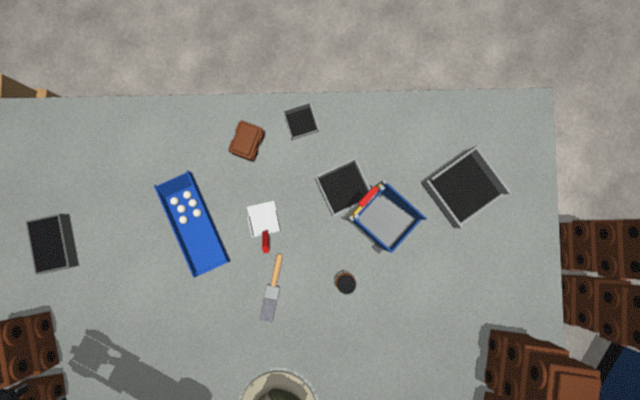

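View pics/scene0.png

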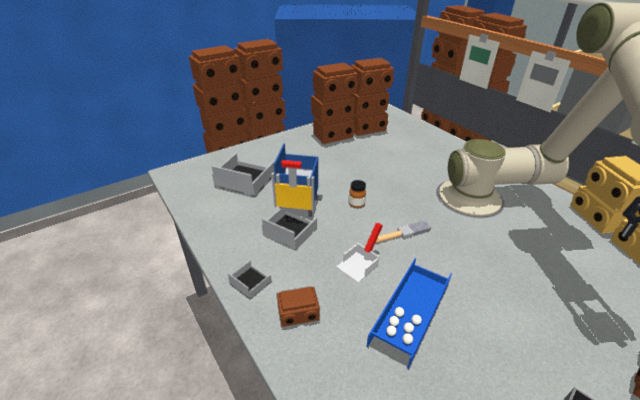

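The top view shows the bin (192,225) with six balls at its far end, the scoop (263,218) with its red handle toward the base at (266,242), the hopper (388,215) with its handle at (370,195), and the pan next to it at (343,187). The larger pan at (465,187) and the small one at (301,121) are look-alikes.

```bash
cat > h.py <<'E'
import numpy as np,cv2
from scipy.spatial.transform import Rotation as R
def cloud(d):
    h,w=d["z_map"].shape
    u,v=np.meshgrid(np.arange(w),np.arange(h))
    p=cv2.undistortPoints(np.stack([u,v],-1).reshape(-1,1,2).astype(float),d["intrinsics"],d["D"]).reshape(h,w,2)
    z=d["z_map"][...,None].astype(float)
    pc=np.concatenate([p*z,z],-1)
    M=cv2.Rodrigues(d["rvec"])[0]
    return (pc-np.ravel(d["tvec"]))@M
def masks(img):
    hsv=cv2.cvtColor(img,cv2.COLOR_RGB2HSV); H,S,V=[hsv[...,i].astype(int) for i in range(3)]
    return dict(blue=(H>100)&(H<125)&(S>140),red=((H<6)|(H>174))&(S>170)&(V>120),white=(S<25)&(V>200),yellow=(H>18)&(H<30)&(S>180)&(V>120))
E
python3 - <<'E'
from h import *
np.set_printoptions(precision=4,suppress=True)
for n in ("top","scene"):
    d=np.load(n+"0.npz");P=cloud(d);m=masks(d["img"])
    ws=(P[...,0]>.1)&(P[...,0]<.9)&(abs(P[...,1])<.6)&(P[...,2]<.4)
    print(n,"bench z",np.median(P[200:210,240:245,2]) if n=="top" else np.median(P[290:300,350:360,2]))
    for k,mm in m.items():
        N,L,st,c=cv2.connectedComponentsWithStats((mm&ws).astype(np.uint8),connectivity=8 if k!="white" else 4)
        for i in range(1,N):
            if st[i,4]<12: continue
            p=P[L==i]; r=cv2.minAreaRect((p[:,:2]*1000).astype(np.float32))
            print(k,st[i],"med",np.median(p,0),"z",np.percentile(p[:,2],[2,50,98]),"rect",np.round(r[0],1),np.round(r[1],1),round(r[2],1))
E
```

```text
top bench z 0.0014493176150494696
blue [ 155  172   74  105 3362] med [0.5367 0.2454 0.009 ] z [0.0029 0.009  0.0519] rect [552.6 241.9] [287.2 110.1] 23.3
blue [354 184  72  68 582] med [ 0.5654 -0.3329  0.1626] z [0.0869 0.1626 0.212 ] rect [ 557.6 -307.3] [127.  116.7] 46.9
red [359 187  19  19 130] med [ 0.6117 -0.2475  0.2298] z [0.2261 0.2298 0.2333] rect [ 611.6 -249.2] [13.7 56.7] 44.7
red [263 231   6  22 100] med [0.4984 0.0205 0.0989] z [0.0528 0.0989 0.1171] rect [500.3  19.7] [56.1 14.5] 9.5
white [184 192   6   6  27] med [0.6409 0.2607 0.0282] z [0.0239 0.0282 0.0324] rect [639.9 260.8] [14.5 14.8] 1.2
white [171 198   6   6  29] med [0.6211 0.2994 0.0292] z [0.0246 0.0292 0.0335] rect [622.4 299. ] [16.7 14.9] 86.9
white [189 200   6   6  28] med [0.6156 0.2441 0.0291] z [0.0238 0.0291 0.0345] rect [615.7 245.7] [14.8 16.5] 0.2
white [247 201  32  36 765] med [0.5697 0.0367 0.003 ] z [-0.002   0.003   0.0345] rect [565.7  35.7] [93.2 84.9] 12.4
white [178 206   5   6  27] med [0.5997 0.279  0.0298] z [0.021  0.0298 0.0346] rect [598.5 279.5] [13.5 14.7] 87.7
white [19
[... 1334 characters left out ...]
ite [413 315   8   8  55] med [0.568  0.2786 0.0251] z [0.0188 0.0251 0.0288] rect [566.1 276.6] [18.6 17.4] 49.5
white [390 316   9   9  60] med [0.6177 0.2497 0.0244] z [0.016  0.0244 0.0285] rect [617.7 248.3] [17.2 19.8] 2.8
white [405 323   9   9  59] med [0.6002 0.2843 0.0241] z [0.0176 0.0241 0.0297] rect [599.  283.5] [15.4 20.2] 38.2
white [387 326   9   9  65] med [0.6421 0.2671 0.0243] z [0.0154 0.0243 0.0291] rect [640.3 265.6] [17.7 19.6] 67.3
white [404 334   9   9  64] med [0.6242 0.3052 0.0242] z [0.0181 0.0242 0.0291] rect [622.2 304.2] [18.8 19.4] 56.8
yellow [275 184  36  26 749] med [ 0.6052 -0.2519  0.0933] z [0.0493 0.0933 0.1349] rect [ 606.5 -252.8] [ 10.9 115.5] 45.6
```

Run:
```python
from h import *
a=np.load("top0.npz")["img"][130:270,290:530]; b=np.load("scene0.npz")["img"][130:270,190:350]
a=cv2.resize(a,None,fx=3.3,fy=3.3,interpolation=cv2.INTER_CUBIC)
cv2.imwrite("pics/c1.png",a[:,:,::-1])
np.set_printoptions(precision=4,suppress=True)
for n in("top","scene"):
    d=np.load(n+"0.npz");P=cloud(d);m=masks(d["img"])
    hsv=cv2.cvtColor(d["img"],cv2.COLOR_RGB2HSV)
    rg=(P[...,0]>.4)&(P[...,0]<.8)&(P[...,1]<-.05)&(P[...,1]>-.6)
    # rim
    for lo,hi,nm in((.16,.178,"rim"),(.2,.218,"far"),(.036,.05,"panwall"),(.06,.076,"pan far")):
        k=rg&(P[...,2]>lo)&(P[...,2]<hi)&(m["blue"] if nm in("rim","far") else ~m["blue"]&~m["yellow"]&~m["red"])
        N,L,st,c=cv2.connectedComponentsWithStats(k.astype(np.uint8))
        for i in range(1,N):
            if st[i,4]<15: continue
            p=P[L==i]; r=cv2.minAreaRect((p[:,:2]*1000).astype(np.float32)); print(n,nm,st[i],np.median(p,0),np.round(r[0],1),np.round(r[1],1),round(r[2],1))
```

```text
top rim [383 215  39  37  97] [ 0.5112 -0.3486  0.1696] [ 518.5 -347.5] [ 26.7 116.7] 39.8
top far [387 184  39  35  67] [ 0.6017 -0.3437  0.2086] [ 599.5 -346.2] [125.9   2.4] 47.0
top panwall [474 150   6   8  19] [ 0.7463 -0.5943  0.0417] [ 745.4 -594.6] [23.8  4.3] 34.3
top panwall [354 159  16  31  63] [ 0.6896 -0.2594  0.0461] [ 689.2 -258.9] [96.   7.1] 23.6
top panwall [316 177  19  39  67] [ 0.63   -0.15    0.0459] [ 627.8 -149.8] [121.3   6.8] 22.3
top panwall [425 181  35  47  82] [ 0.5955 -0.4912  0.042 ] [ 598.6 -489. ] [164.9   3.1] 34.6
top pan far [317 158  39  19  76] [ 0.7084 -0.1837  0.0708] [ 708.6 -182. ] [  4.7 120.7] 24.0
top pan far [427 178  18  26  58] [ 0.6409 -0.4621  0.0624] [ 634.6 -466. ] [83.1 10.1] 30.4
top pan far [358 193  33  34 386] [ 0.5856 -0.2868  0.0681] [ 584.1 -288.8] [ 39.1 101.8] 46.9
top pan far [445 204  18  24  52] [ 0.5641 -0.5152  0.0628] [ 564.  -515.3] [77.3  6.9] 35.5
scene rim [281 153  37  23 110] [ 0.5187 -0.3409  0.1658] [ 548.7 -312.3] [112.2 116.4] 47.5
scene rim [275 163   6  10  23] [ 0.6198 -0.3192  0.1711] [ 619.6 -320.2]
[... 168 characters left out ...]
0.  -241.6] [ 6.6 26.3] 50.4
scene far [274 145  10  21  38] [ 0.6033 -0.3373  0.2051] [ 602.3 -340.4] [118.9   3.7] 47.1
scene panwall [213 165  61  24 190] [ 0.6829 -0.4976  0.0425] [ 659.3 -497.8] [122.7 233.6] 78.3
scene panwall [349 194   8   6  22] [ 0.4038 -0.1958  0.0429] [ 403.8 -193.9] [ 4.8 34.8] 6.7
scene panwall [267 205  42  16  78] [ 0.6482 -0.2616  0.0432] [ 634.6 -262.6] [ 62.6 142.4] 80.2
scene panwall [261 218  56  24 173] [ 0.6915 -0.1575  0.042 ] [ 669.3 -164.2] [ 89.9 178. ] 67.3
scene pan far [213 170  39  13 139] [ 0.7107 -0.5079  0.0683] [ 714.2 -509.4] [ 10.  166.1] 34.8
scene pan far [262 219  32  17  87] [ 0.7066 -0.1767  0.0653] [ 707.3 -178.8] [  9.1 121.1] 24.3
```

View pics/c1.png

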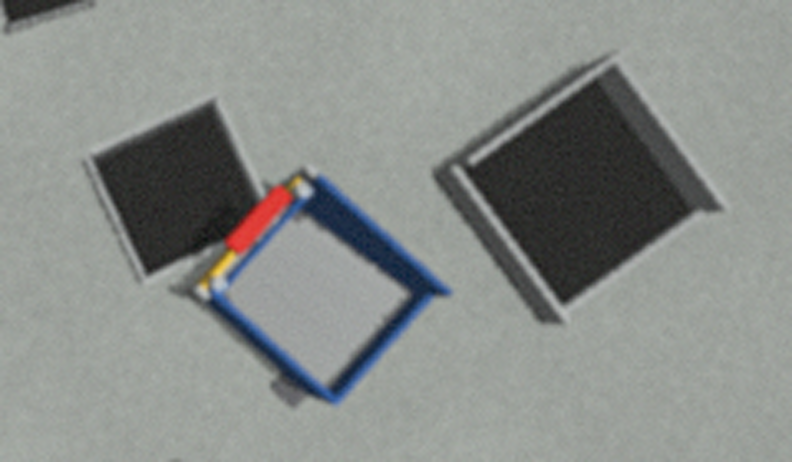

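The hopper crop shows the rim square with the far (high) wall at upper right, the gate and red handle at upper left, and the meant pan at left, about 140 mm from the hopper along its +y. The hopper's own yaw measures about -44°, a bit outside the stated range, but it agrees across the handle, gate and walls.

```bash
cat >> h.py <<'E'
import json,os
from rig import env
def Rz(a): return R.from_euler('z',a,degrees=True).as_matrix()
def frame_pt(o,yaw,v): return np.array(o)+Rz(yaw)@np.array(v)
def tool_for_scoop(o,yaw,pitch=0,yt=0.):
    """scoop origin o, yaw deg, pitch deg (nose down +) -> TCP p,R ; gripped at scoop_grip"""
    S=Rz(yaw)@R.from_euler('y',pitch,degrees=True).as_matrix()
    T=np.array([[-.8660254,0,.5],[0,1,0],[-.5,0,-.8660254]])
    return np.array(o)+S@np.array([-.073,0,.0785]),S@T
def cmd():
    if os.path.exists("cmd.json"):
        c=json.load(open("cmd.json")); return np.array(c[0]),np.array(c[1])
    s=env.observe(); return np.array(s["position"]),np.array(s["tool_rot"])
def row(p,Rt,c=None,commit=True):
    p0,R0=c or cmd()
    a=np.round(R0.T@(p-p0)/.3,3)+0.; w=np.round(R.from_matrix(R0.T@Rt).as_rotvec(degrees=True)/45,3)+0.
    print([a.tolist(),w.tolist()], "dist mm",round(1000*np.linalg.norm(p-p0)),"deg",round(45*np.linalg.norm(w)))
    if commit:
        R1=R0@R.from_rotvec(w*45,degrees=True).as_matrix(); json.dump([(p0+R0@a*.3).tolist(),R1.tolist()],open("cmd.json","w"))
def interp(p,Rt,n):
    p0,R0=cmd(); rv=R.from_matrix(R0.T@Rt).as_rotvec()
    for k in range(1,n+1):
        row(p0+(p-p0)*k/n, R0@R.from_rotvec(rv*k/n).as_matrix(), (p0,R0), k==n)
E
python3 - <<'E'
from h import *
np.set_printoptions(precision=4,suppress=True)
O=[]
for n in("top","scene"):
    d=np.load(n+"0.npz");P=cloud(d);m=masks(d["img"])
    k=m["blue"]&(P[...,1]>.12)&(P[...,0]<.8)&(P[...,2]>.038)&(P[...,2]<.06)&(P[...,0]>.3)
    p=P[k][:,:2]
    q=(p-[.545,.241])@Rz(23)[:2,:2]   # in approx bin frame
    for s in(1,-1):
        w=q[(s*q[:,1]>.035)&(q[:,0]<.1)]; f=np.polyfit(w[:,0],w[:,1],1); print(n,s,len(w),"slope deg",np.degrees(f[0]),"y0",f[1])
    b=q[abs(q[:,1])<.035]; print("x of far top",np.percentile(b[:,0],[5,50,95]) if len(b) else 0)
    k=m["blue"]&(P[...,1]>.12)&(P[...,2]>.02)&(P[...,2]<.034); q=(P[k][:,:2]-[.545,.241])@Rz(23)[:2,:2]; q=q[(abs(q[:,1])<.04)&(q[:,0]<-.08)]; print("near",np.median(q,0),len(q))
E
rm -f cmd.json
python3 - <<'E'
from h import *
p,Rt=tool_for_scoop([.566,.0363,0],11.5)
print(p,Rt)
pre=p-Rt[:,2]*.10
p0,R0=cmd()
mid=(p0+pre)/2; mid[2]=.26
rv=R.from_matrix(R0.T@Rt).as_rotvec()
row(mid,R0@R.from_rotvec(rv/2).as_matrix()); row(pre,Rt)
E
```

```text
top 1 190 slope deg 0.2952743215236842 y0 0.04895395317895301
top -1 183 slope deg 0.23287346496090386 y0 -0.05455389854200637
x of far top [0.1367 0.1425 0.1468]
near [-0.1293  0.002 ] 34
scene 1 141 slope deg 0.3743696165812716 y0 0.05451781004982295
scene -1 126 slope deg 0.26232700663953107 y0 -0.04972536686093124
x of far top [0.1441 0.1472 0.149 ]
near [-0.1304  0.0023] 68
[0.4944655  0.02174614 0.0785    ] [[-0.84863968 -0.19936793  0.48996235]
 [-0.1726577   0.9799247   0.09968397]
 [-0.5         0.         -0.8660254 ]]
[[-0.707, -0.688, -0.097], [-0.082, -0.327, -0.302]] dist mm 297 deg 20
[[-0.428, -0.848, 0.415], [-0.082, -0.327, -0.303]] dist mm 311 deg 20
```

>>> step_arm:
  targets:
    - [[-0.707,-0.688,-0.097],[-0.082,-0.327,-0.302]]
    - [[-0.707,-0.688,-0.097],[-0.082,-0.327,-0.302]]
    - [[-0.707,-0.688,-0.097],[-0.082,-0.327,-0.302]]
    - [[-0.707,-0.688,-0.097],[-0.082,-0.327,-0.302]]
    - [[-0.707,-0.688,-0.097],[-0.082,-0.327,-0.302]]
    - [[-0.707,-0.688,-0.097],[-0.082,-0.327,-0.302]]
    - [[-0.707,-0.688,-0.097],[-0.082,-0.327,-0.302]]
    - [[-0.707,-0.688,-0.097],[-0.082,-0.327,-0.302]]
    - [[-0.707,-0.688,-0.097],[-0.082,-0.327,-0.302]]
  jaw: 85
  grip_force: 60

```text
time_s: 0.85
position: [0.3014, 0.2681, 0.2606]
tool_rot: [[-0.964, 0.048, 0.261], [0.055, 0.998, 0.02], [-0.259, 0.033, -0.965]]
ft_force: [-0.0, 0.8, 0.2]
grip_width: 0.0848
gripper_force: 0.0
```

>>> step_arm:
  targets:
    - [[-0.428,-0.848,0.415],[-0.082,-0.327,-0.303]]
    - [[-0.428,-0.848,0.415],[-0.082,-0.327,-0.303]]
    - [[-0.428,-0.848,0.415],[-0.082,-0.327,-0.303]]
    - [[-0.428,-0.848,0.415],[-0.082,-0.327,-0.303]]
    - [[-0.428,-0.848,0.415],[-0.082,-0.327,-0.303]]
    - [[-0.428,-0.848,0.415],[-0.082,-0.327,-0.303]]
    - [[-0.428,-0.848,0.415],[-0.082,-0.327,-0.303]]
    - [[-0.428,-0.848,0.415],[-0.082,-0.327,-0.303]]
    - [[-0.428,-0.848,0.415],[-0.082,-0.327,-0.303]]
    - [[-0.428,-0.848,0.415],[-0.082,-0.327,-0.303]]

```text
time_s: 1.68
position: [0.4485, 0.0086, 0.1636]
tool_rot: [[-0.849, -0.196, 0.49], [-0.169, 0.981, 0.1], [-0.5, 0.002, -0.866]]
ft_force: [0.8, 1.1, -0.4]
grip_width: 0.0852
gripper_force: 0.0
```

```bash
cat >> h.py <<'E'
def st():
    np.set_printoptions(precision=4,suppress=True)
    s=env.observe(); c,Rc=cmd(); Rm=np.array(s["tool_rot"])
    print("t",s["time_s"],"q",s["q"].round(1),"pos",s["position"],"err mm",(s["position"]-c)*1000,"rot err",R.from_matrix(Rc.T@Rm).as_rotvec(degrees=True),"F",s["ft_force"].round(1),"w",s["grip_width"],"gf",s["gripper_force"])
E
python3 - <<'E'
from h import *
st()
from rig import get_image
d=get_image("wrist");cv2.imwrite("pics/w1.png",d["img"][:,:,::-1])
P=cloud(d);m=masks(d["img"])["red"]&(P[...,2]<.16)
p=P[m]; print(len(p),np.median(p,0))
# handle centreline per height, in scoop frame
q=(p-[.566,.0363,0])@Rz(11.5)
for z in(.05,.07,.09,.105): 
    a=q[abs(q[:,2]-z)<.006]
    if len(a): print(z,a.min(0),a.max(0))
E
```

```text
t 1.6833 q [ -24.4    6.6  116.3   30.    35.9 -146.9] pos [0.4485 0.0086 0.1636] err mm [ 2.9287 -3.1282 -1.3961] rot err [0.0087 0.0063 0.226 ] F [ 0.8  1.1 -0.4] w 0.08523297531364447 gf 0.0
605 [0.4742 0.0189 0.1089]
0.105 [-0.1015 -0.0074  0.1014] [-0.0858  0.0096  0.111 ]
```

View pics/w1.png

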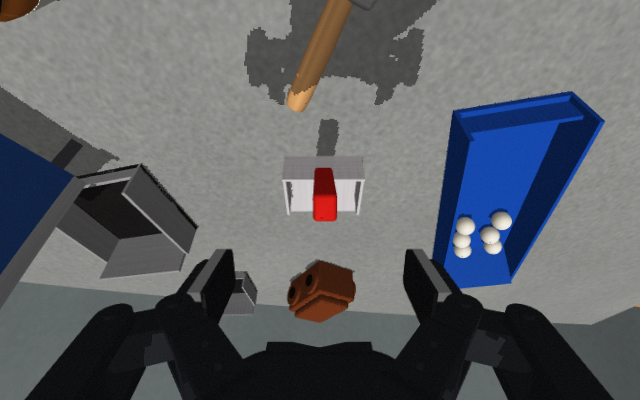

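The wrist view shows the scoop with its handle (325,195) centred between the open fingers, and the balls in the bin at (480,235). Joint 6 sits near its limit, so I'll turn the tool a half turn (same grasp) before descending.

>>> step_arm:
  targets:
    - [[0,0,0],[0,0,1]]
    - [[0,0,0],[0,0,1]]
    - [[0,0,0],[0,0,1]]
    - [[0,0,0],[0,0,1]]
    - [[0,0,0],[0,0,1]]
    - [[0,0,0],[0,0,1]]
    - [[0,0,0],[0,0,1]]

```text
time_s: 2.32
position: [0.4453, 0.0144, 0.1651]
tool_rot: [[-0.74, 0.461, 0.489], [0.574, 0.812, 0.103], [-0.35, 0.358, -0.866]]
ft_force: [0.1, -0.8, 0.2]
grip_width: 0.085
gripper_force: 0.0
```

>>> step_arm:
  targets:
    - [[0,0,0],[0,0,1]]
    - [[0,0,0],[0,0,1]]
    - [[0,0,0],[0,0,1]]
    - [[0,0,0],[0,0,1]]
    - [[0,0,0],[0,0,1]]
    - [[0,0,0],[0,0,1]]
    - [[0,0,0],[0,0,1]]

```text
time_s: 2.9
position: [0.4453, 0.0144, 0.1651]
tool_rot: [[-0.197, 0.849, 0.489], [0.98, 0.168, 0.103], [0.006, 0.5, -0.866]]
ft_force: [0.9, 0.7, 0.2]
grip_width: 0.0851
gripper_force: 0.0
```

>>> step_arm:
  targets:
    - [[0,0,0],[0,0,1]]
    - [[0,0,0],[0,0,1]]
    - [[0,0,0],[0,0,1]]
    - [[0,0,0],[0,0,1]]
    - [[0,0,0],[0,0,1]]
    - [[0,0,0],[0,0,1]]
    - [[0,0,0],[0,0,1]]

```text
time_s: 3.48
position: [0.4453, 0.0144, 0.1651]
tool_rot: [[0.461, 0.74, 0.489], [0.812, -0.574, 0.103], [0.358, 0.35, -0.866]]
ft_force: [0.8, -0.6, 0.1]
grip_width: 0.0844
gripper_force: 0.0
```

>>> step_arm:
  targets:
    - [[0,0,0],[0,0,1]]
    - [[0,0,0],[0,0,1]]
    - [[0,0,0],[0,0,1]]
    - [[0,0,0],[0,0,1]]
    - [[0,0,0],[0,0,1]]
    - [[0,0,0],[0,0,1]]
    - [[0,0,0],[0,0,1]]
    - [[0,0,0],[0,0,1]]

```text
time_s: 4.15
position: [0.4453, 0.0142, 0.1651]
tool_rot: [[0.848, 0.202, 0.49], [0.173, -0.979, 0.103], [0.5, -0.003, -0.866]]
ft_force: [-0.1, -0.2, -0.6]
grip_width: 0.0848
gripper_force: 0.0
```

```bash
sed -i 's/T=np.array.*/T=np.array([[.8660254,0,.5],[0,-1,0],[.5,0,-.8660254]])/' h.py
python3 - <<'E'
from h import *
p,Rt=cmd(); json.dump([p.tolist(),(Rt@np.diag([-1,-1,1])).tolist()],open("cmd.json","w"))
st()
p,Rt=tool_for_scoop([.565,.0368,0],11.5)
row(p,Rt)
E
```

```text
t 4.15 q [-23.8   6.1 116.5  29.8  36.   33.5] pos [0.4453 0.0142 0.1651] err mm [-0.2592  2.535   0.1026] rot err [ 0.1909  0.02   -0.0336] F [-0.1 -0.2 -0.6] w 0.08484018954001814 gf 0.0
[[-0.003, -0.003, 0.331], [0.0, 0.0, 0.0]] dist mm 99 deg 0
```

```bash
rm cmd.json
python3 - <<'E'
from h import *
p,Rt=tool_for_scoop([.565,.0368,0],11.5)
interp(p,Rt,5)
E
```

```text
[[-0.001, 0.001, 0.066], [-0.001, 0.0, 0.0]] dist mm 20 deg 0
[[-0.001, 0.003, 0.133], [-0.002, 0.0, 0.0]] dist mm 40 deg 0
[[-0.002, 0.004, 0.199], [-0.003, 0.0, 0.001]] dist mm 60 deg 0
[[-0.003, 0.006, 0.265], [-0.004, 0.0, 0.001]] dist mm 80 deg 0
[[-0.004, 0.007, 0.331], [-0.005, 0.0, 0.001]] dist mm 99 deg 0
```

>>> step_arm:
  targets:
    - [[0,0.001,0.066],[0,0,0]]
    - [[0,0.003,0.133],[0,0,0]]
    - [[-0.002,0.004,0.199],[0,0,0]]
    - [[-0.003,0.006,0.265],[0,0,0]]
    - [[-0.004,0.007,0.331],[0,0,0]]
    - [[-0.004,0.007,0.331],[0,0,0]]
    - [[-0.004,0.007,0.331],[0,0,0]]

```text
time_s: 4.73
position: [0.4933, 0.0213, 0.0782]
tool_rot: [[0.849, 0.203, 0.488], [0.175, -0.979, 0.103], [0.499, -0.002, -0.866]]
ft_force: [-0.0, -1.2, -0.2]
grip_width: 0.0849
gripper_force: 0.0
```

>>> step_arm:
  targets:
    - [[0,0,0],[0,0,0]]
    - [[0,0,0],[0,0,0]]
    - [[0,0,0],[0,0,0]]
    - [[0,0,0],[0,0,0]]
    - [[0,0,0],[0,0,0]]
    - [[0,0,0],[0,0,0]]
    - [[0,0,0],[0,0,0]]
    - [[0,0,0],[0,0,0]]
    - [[0,0,0],[0,0,0]]
    - [[0,0,0],[0,0,0]]
  jaw: 10
  grip_force: 80

```text
time_s: 5.57
position: [0.4939, 0.0197, 0.079]
tool_rot: [[0.848, 0.2, 0.491], [0.172, -0.98, 0.101], [0.501, -0.001, -0.865]]
ft_force: [-3.9, -0.0, 5.8]
grip_width: 0.0168
gripper_force: 80.0
```

Run:
```python
from h import *
st()
p,Rt=cmd(); q=p+[0,0,.10]
row(q,Rt)
```

```text
t 5.5667 q [-19.6  20.9 117.4  45.3  21.4  19.1] pos [0.4939 0.0197 0.079 ] err mm [ 0.5771 -2.5307  0.4845] rot err [0.06   0.0734 0.0095] F [-3.9 -0.   5.8] w 0.016816150501695815 gf 79.96537327766418
[[0.167, 0.0, -0.289], [0.0, 0.0, 0.0]] dist mm 100 deg 0
```

>>> step_arm:
  targets:
    - [[0.083,0,-0.144],[0,0,0]]
    - [[0.167,0,-0.289],[0,0,0]]
    - [[0.167,0,-0.289],[0,0,0]]
    - [[0.167,0,-0.289],[0,0,0]]
    - [[0.167,0,-0.289],[0,0,0]]
    - [[0.167,0,-0.289],[0,0,0]]
    - [[0.167,0,-0.289],[0,0,0]]

```text
time_s: 6.15
position: [0.493, 0.0199, 0.177]
tool_rot: [[0.85, 0.2, 0.488], [0.172, -0.98, 0.102], [0.498, -0.003, -0.867]]
ft_force: [-0.0, -0.2, -2.1]
grip_width: 0.0169
gripper_force: 79.2
```

```bash
rm cmd.json;  python3 - <<'E'
from h import *
st()
from rig import get_image
d=get_image("scene");P=cloud(d);m=masks(d["img"])["white"]&(P[...,2]>.07)&(P[...,2]<.2)&(abs(P[...,1])<.12)&(P[...,0]>.45)
p=P[m]; r=cv2.minAreaRect((p[:,:2]*1000).astype(np.float32)); print(len(p),np.median(p,0),r)
A=np.c_[p[:,:2],np.ones(len(p))]; k=abs(p[:,2]-np.median(p[:,2]))<.006; f=np.linalg.lstsq(A[k],p[k,2],rcond=None)[0]; print("plane",f, np.median(p[:,2]))
B=[.545,.241,0]
p,Rt=tool_for_scoop(frame_pt(B,23.3,[-.05,0,.10]),23.3)
row(p,Rt)
p,Rt=tool_for_scoop(frame_pt(B,23.3,[-.055,0,.012]),23.3)
row(p,Rt)
E
```

```text
t 6.15 q [-19.6   9.7 109.1  25.1  37.8  42.1] pos [0.493  0.0199 0.177 ] err mm [0. 0. 0.] rot err [0. 0. 0.] F [-0.  -0.2 -2.1] w 0.016939337527756563 gf 79.16499495506287
606 [0.5701 0.0337 0.0971] ((563.2349853515625, 36.23963928222656), (96.16735076904297, 85.25152587890625), 12.093749046325684)
plane [-0.0022  0.0035  0.0981] 0.09712119385355653
[[-0.072, -0.604, -0.045], [0.128, 0.002, -0.229]] dist mm 183 deg 12
[[-0.161, 0.0, 0.246], [0.0, 0.0, 0.0]] dist mm 88 deg 0
```

>>> step_arm:
  targets:
    - [[-0.072,-0.604,-0.045],[0.128,0.002,-0.229]]
    - [[-0.072,-0.604,-0.045],[0.128,0.002,-0.229]]
    - [[-0.072,-0.604,-0.045],[0.128,0.002,-0.229]]
    - [[-0.072,-0.604,-0.045],[0.128,0.002,-0.229]]
    - [[-0.072,-0.604,-0.045],[0.128,0.002,-0.229]]
    - [[-0.072,-0.604,-0.045],[0.128,0.002,-0.229]]
    - [[-0.072,-0.604,-0.045],[0.128,0.002,-0.229]]
    - [[-0.072,-0.604,-0.045],[0.128,0.002,-0.229]]

```text
time_s: 6.87
position: [0.4328, 0.1917, 0.1791]
tool_rot: [[0.794, 0.396, 0.461], [0.343, -0.918, 0.197], [0.501, 0.002, -0.865]]
ft_force: [0.6, 0.4, -1.6]
grip_width: 0.0169
gripper_force: 79.6
```

```bash
rm cmd.json
python3 - <<'E'
from h import *
from rig import get_image
st()
for n in("top","scene"):
    d=get_image(n);P=cloud(d)
    if n=="scene": cv2.imwrite("pics/s2.png",d["img"][150:400,250:570][:,:,::-1].repeat(2,0).repeat(2,1))
    m=masks(d["img"])["white"]&(P[...,2]>.08)&(P[...,2]<.14)&(P[...,1]>.1)&(P[...,0]>.4)
    p=P[m]; r=cv2.minAreaRect((p[:,:2]*1000).astype(np.float32)); print(n,len(p),np.median(p,0),np.round(r[0]),np.round(r[1]),r[2])
print(frame_pt([.545,.241,0],23.3,[-.05,0,.10]))
p,Rt=tool_for_scoop(frame_pt([.545,.241,0],23.3,[-.055,0,.012]),23.3)
row(p,Rt)
E
```

```text
t 6.8667 q [  4.2   7.2 111.9  17.2  33.3  58.8] pos [0.4328 0.1917 0.1791] err mm [0. 0. 0.] rot err [0. 0. 0.] F [ 0.6  0.4 -1.6] w 0.016911352627785835 gf 79.61846351623535
top 825 [0.504  0.2234 0.1031] [501. 219.] [91. 84.] 23.251962661743164
scene 853 [0.5025 0.2235 0.1012] [498. 221.] [96. 85.] 23.56143569946289
[0.4991 0.2212 0.1   ]
[[-0.165, -0.006, 0.247], [0.003, -0.002, 0.0]] dist mm 89 deg 0
```

View pics/s2.png

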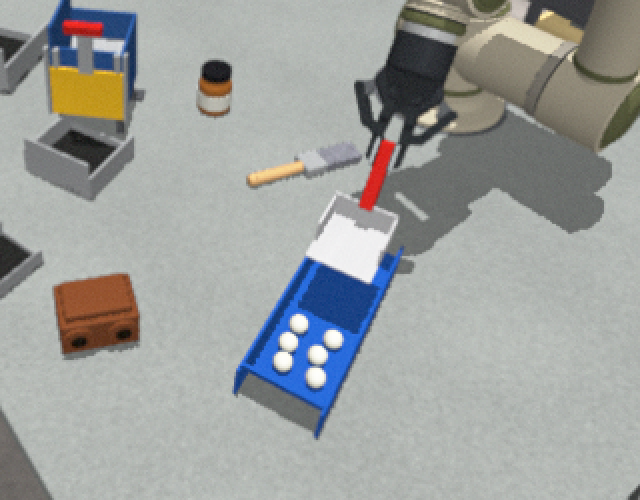

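The scoop is held level and lined up over the bin's empty near half. The balls lie in two columns at the far end, around (305,350).

>>> step_arm:
  targets:
    - [[-0.082,-0.003,0.123],[0,0,0]]
    - [[-0.165,-0.006,0.247],[0,0,0]]
    - [[-0.165,-0.006,0.247],[0,0,0]]
    - [[-0.165,-0.006,0.247],[0,0,0]]
    - [[-0.165,-0.006,0.247],[0,0,0]]
    - [[-0.165,-0.006,0.247],[0,0,0]]

```text
time_s: 7.47
position: [0.428, 0.191, 0.0919]
tool_rot: [[0.793, 0.395, 0.464], [0.342, -0.919, 0.197], [0.504, 0.003, -0.864]]
ft_force: [-0.0, 0.5, -1.6]
grip_width: 0.0166
gripper_force: 79.7
```

```bash
rm cmd.json
python3 - <<'E'
from h import *
st()
B=[.545,.241,0]
p,Rt=tool_for_scoop(frame_pt(B,23.3,[-.055,0,.0095]),23.3,2)
row(p,Rt)
p,Rt=tool_for_scoop(frame_pt(B,23.3,[-.055,0,.008]),23.3,2)
row(p,Rt)
E
```

```text
t 7.4667 q [  4.2  17.2 120.6  35.6  16.2  38.8] pos [0.428  0.191  0.0919] err mm [0. 0. 0.] rot err [0. 0. 0.] F [-0.   0.5 -1.6] w 0.016592320769751537 gf 79.7450315952301
[[0.003, 0.001, 0.007], [0.003, -0.05, 0.001]] dist mm 2 deg 2
[[-0.002, 0.0, 0.005], [0.0, 0.0, 0.0]] dist mm 2 deg 0
```

>>> step_arm:
  targets:
    - [[0.003,0.001,0.007],[0.003,-0.05,0]]
    - [[0.003,0.001,0.007],[0.003,-0.05,0]]
    - [[0.003,0.001,0.007],[0.003,-0.05,0]]

```text
time_s: 7.72
position: [0.4297, 0.1919, 0.0908]
tool_rot: [[0.809, 0.397, 0.433], [0.351, -0.918, 0.186], [0.471, 0.001, -0.882]]
ft_force: [-0.6, 0.2, -3.1]
grip_width: 0.0176
gripper_force: 79.7
```

>>> step_arm:
  targets:
    - [[-0.002,0,0.005],[0,0,0]]
    - [[-0.002,0,0.005],[0,0,0]]
    - [[-0.002,0,0.005],[0,0,0]]

```text
time_s: 7.97
position: [0.4291, 0.1919, 0.0885]
tool_rot: [[0.81, 0.397, 0.431], [0.351, -0.918, 0.186], [0.469, 0.0, -0.883]]
ft_force: [-2.9, -0.5, 5.3]
grip_width: 0.0172
gripper_force: 80.6
```

Run:
```python
from h import *
st()
c=cmd()
json.dump([c[0].tolist(),c[1].tolist()],open("cmd.json","w"))
B=[.545,.241,0]
for x in(0,.03,.068):
    p,Rt=tool_for_scoop(frame_pt(B,23.3,[x,0,.008]),23.3,2)
    row(p,Rt,c)
```

```text
t 7.9667 q [  4.7  17.7 119.   28.   18.6  46.6] pos [0.4291 0.1919 0.0885] err mm [-0.9059  0.4311 -0.4992] rot err [ 0.0318 -0.012  -0.0812] F [-2.9 -0.5  5.3] w 0.017193986572923637 gf 80.62755703926086
[[0.162, 0.0, 0.086], [0.0, 0.0, 0.0]] dist mm 55 deg 0
[[0.25, 0.0, 0.133], [0.0, 0.0, 0.0]] dist mm 85 deg 0
[[0.362, 0.0, 0.192], [0.0, 0.0, 0.0]] dist mm 123 deg 0
```

>>> step_arm:
  targets:
    - [[0.04,0,0.021],[0,0,0]]
    - [[0.08,0,0.042],[0,0,0]]
    - [[0.12,0,0.064],[0,0,0]]
    - [[0.16,0,0.085],[0,0,0]]
    - [[0.2,0,0.106],[0,0,0]]
    - [[0.24,0,0.127],[0,0,0]]
    - [[0.28,0,0.148],[0,0,0]]
    - [[0.32,0,0.17],[0,0,0]]
    - [[0.362,0,0.192],[0,0,0]]
    - [[0.362,0,0.192],[0,0,0]]

```text
time_s: 8.8
position: [0.5438, 0.2414, 0.0885]
tool_rot: [[0.81, 0.397, 0.432], [0.351, -0.918, 0.186], [0.471, 0.001, -0.882]]
ft_force: [1.2, -0.4, 0.3]
grip_width: 0.0173
gripper_force: 79.9
```

```bash
rm cmd.json
python3 - <<'E'
from h import *
from rig import get_image
st()
s=env.observe()
d=get_image("scene"); a=d["img"][200:380,320:500]; cv2.imwrite("pics/s3.png",cv2.resize(a,None,fx=3.2,fy=3.2)[:,:,::-1])
B=[.545,.241,0]
p,_=tool_for_scoop(frame_pt(B,23.3,[.068,0,.008]),23.3,2); print("target",p)
E
```

```text
t 8.8 q [  9.7  26.7 100.4  14.5  26.2  64.8] pos [0.5438 0.2414 0.0885] err mm [0. 0. 0.] rot err [0. 0. 0.] F [ 1.2 -0.4  0.3] w 0.017269610434364334 gf 79.93910551071167
target [0.543  0.2401 0.089 ]
```

View pics/s3.png

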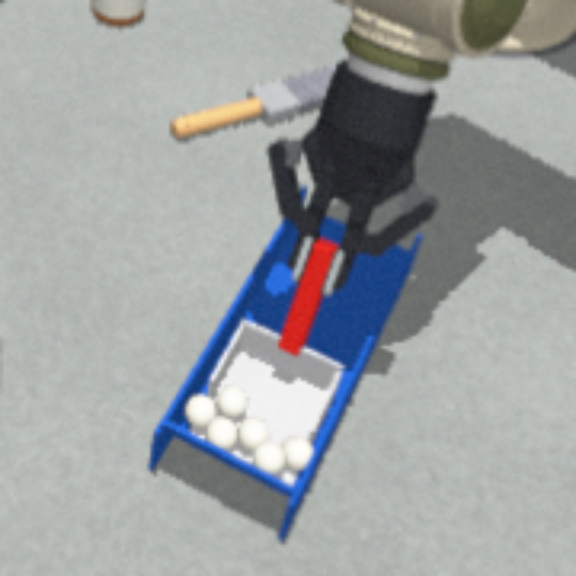

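All six balls are at the scoop's front, with several on its floor. I'll tilt the nose up and lift.

Run:
```python
from h import *
B=[.545,.241,0]
for x,z,pt in((.076,.0145,-8),(.078,.030,-14),(.055,.125,-14)):
    p,Rt=tool_for_scoop(frame_pt(B,23.3,[x,0.0,z]),23.3,pt); row(p,Rt)
```

```text
[[-0.025, 0.003, 0.01], [-0.001, 0.221, 0.002]] dist mm 8 deg 10
[[0.001, 0.0, -0.027], [0.0, 0.134, 0.0]] dist mm 8 deg 6
[[0.165, 0.0, -0.281], [0.0, 0.0, 0.0]] dist mm 98 deg 0
```

>>> step_arm:
  targets:
    - [[-0.006,0.001,0.002],[0,0.055,0]]
    - [[-0.012,0.002,0.005],[0,0.11,0]]
    - [[-0.018,0.003,0.008],[0,0.165,0]]
    - [[-0.025,0.003,0.01],[0,0.221,0]]
    - [[-0.025,0.003,0.01],[0,0.221,0]]

```text
time_s: 9.27
position: [0.5354, 0.2373, 0.0809]
tool_rot: [[0.726, 0.397, 0.562], [0.313, -0.918, 0.243], [0.612, -0.0, -0.791]]
ft_force: [-1.3, 2.0, 0.7]
grip_width: 0.0174
gripper_force: 80.0
```

>>> step_arm:
  targets:
    - [[0,0,-0.009],[0,0.045,0]]
    - [[0,0,-0.018],[0,0.09,0]]
    - [[0.001,0,-0.027],[0,0.134,0]]
    - [[0.001,0,-0.027],[0,0.134,0]]

```text
time_s: 9.6
position: [0.5316, 0.2378, 0.0857]
tool_rot: [[0.677, 0.402, 0.617], [0.292, -0.916, 0.276], [0.676, -0.007, -0.737]]
ft_force: [-1.1, 0.6, -3.4]
grip_width: 0.0169
gripper_force: 79.5
```

Run:
```python
from h import *
from rig import get_image
B=[.545,.241,0]
p,Rt=tool_for_scoop(frame_pt(B,23.3,[.078,0.0,.030]),23.3,-14); json.dump([p.tolist(),Rt.tolist()],open("cmd.json","w"))
st()
d=get_image("scene"); a=d["img"][200:380,320:500]; cv2.imwrite("pics/s4.png",cv2.resize(a,None,fx=3.2,fy=3.2)[:,:,::-1])
```

```text
t 9.6 q [  7.4  26.8 112.8  94.7  11.3 -16.7] pos [0.5316 0.2378 0.0857] err mm [-2.532   1.4915 -2.7733] rot err [ 0.541  -1.472  -0.0284] F [-1.1  0.6 -3.4] w 0.01687634126659347 gf 79.53668475151062
```

View pics/s4.png

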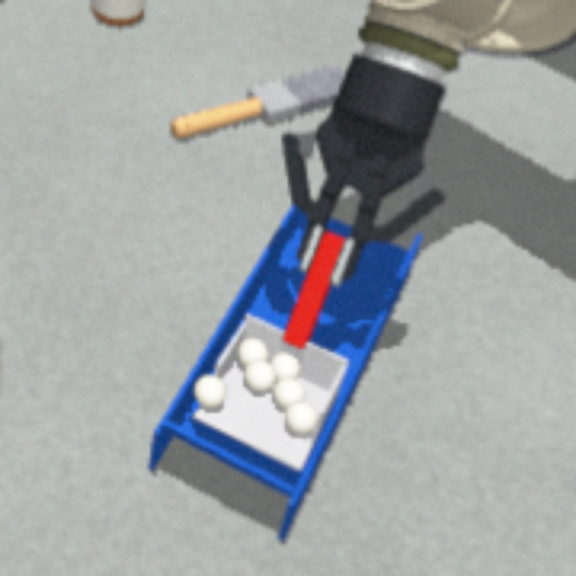

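Five balls rest at the back of the scoop and the sixth is at its left edge. Lifting straight up.

>>> step_arm:
  targets:
    - [[0.016,0,-0.028],[0,0,0]]
    - [[0.033,0,-0.056],[0,0,0]]
    - [[0.055,0,-0.094],[0,0,0]]
    - [[0.077,0,-0.131],[0,0,0]]
    - [[0.099,0,-0.169],[0,0,0]]
    - [[0.121,0,-0.206],[0,0,0]]
    - [[0.143,0,-0.243],[0,0,0]]
    - [[0.165,0,-0.281],[0,0,0]]
    - [[0.165,0,-0.281],[0,0,0]]
    - [[0.165,0,-0.281],[0,0,0]]

```text
time_s: 10.48
position: [0.5137, 0.2292, 0.1818]
tool_rot: [[0.676, 0.402, 0.618], [0.292, -0.916, 0.276], [0.677, -0.006, -0.736]]
ft_force: [-0.4, -0.8, -3.5]
grip_width: 0.0171
gripper_force: 79.6
```

Run:
```python
from h import *
from rig import get_image
B=[.545,.241,0]
p,Rt=tool_for_scoop(frame_pt(B,23.3,[.055,0.0,.125]),23.3,-14); json.dump([p.tolist(),Rt.tolist()],open("cmd.json","w"))
st()
d=get_image("scene"); a=d["img"][180:380,300:500]; cv2.imwrite("pics/s5.png",cv2.resize(a,None,fx=2.8,fy=2.8)[:,:,::-1])
```

```text
t 10.4833 q [  6.4  14.4 108.9  38.3  19.4  40.6] pos [0.5137 0.2292 0.1818] err mm [ 0.7079  2.004  -1.7036] rot err [ 0.549  -1.4162 -0.0497] F [-0.4 -0.8 -3.5] w 0.01713079392422292 gf 79.59875106811523
```

View pics/s5.png

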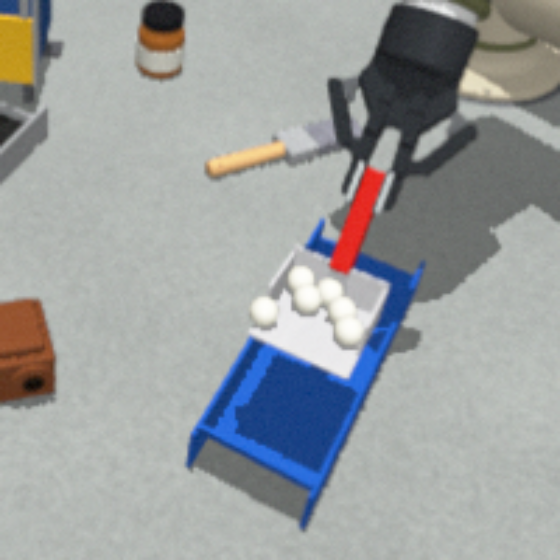

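The scoop holds five balls, and the sixth (264,311) sits against the end of the left side wall. A small roll to the right should bring it inside while I'm still over the bin.

Run:
```python
from h import *
c=cmd(); o=frame_pt([.545,.241,0],23.3,[.055,0,.125])
S=Rz(23.3)@R.from_euler('y',-14,degrees=True).as_matrix()
p0,R0=c
for a in(6,12):
    D=S@R.from_euler('x',a,degrees=True).as_matrix()@S.T
    row(o+D@(p0-o),D@R0,c,False)
```

```text
[[-0.001, 0.027, 0.001], [0.115, 0.0, 0.067]] dist mm 8 deg 6
[[-0.003, 0.054, 0.005], [0.231, 0.0, 0.133]] dist mm 16 deg 12
```

>>> step_arm:
  targets:
    - [[0,0.013,0],[0.058,0,0.034]]
    - [[-0.001,0.027,0.001],[0.115,0,0.067]]
    - [[-0.002,0.04,0.003],[0.173,0,0.1]]
    - [[-0.003,0.054,0.005],[0.231,0,0.133]]
    - [[-0.003,0.054,0.005],[0.231,0,0.133]]
    - [[-0.003,0.054,0.005],[0.231,0,0.133]]
    - [[-0.003,0.054,0.005],[0.231,0,0.133]]
    - [[-0.002,0.036,0.003],[0.154,0,0.089]]
    - [[-0.001,0.018,0.001],[0.077,0,0.045]]
    - [[0,0,0],[0,0,0]]

```text
time_s: 11.37
position: [0.514, 0.2302, 0.1826]
tool_rot: [[0.673, 0.402, 0.621], [0.293, -0.916, 0.275], [0.679, -0.003, -0.734]]
ft_force: [-0.5, -0.2, -3.2]
grip_width: 0.0169
gripper_force: 79.7
```

Run:
```python
from h import *
from rig import get_image
st()
d=get_image("scene"); a=d["img"][180:380,300:500]; cv2.imwrite("pics/s6.png",cv2.resize(a,None,fx=2.8,fy=2.8)[:,:,::-1])
# plan: raise & hopper pre-pour
Hh=[.557,-.306,0]; yaw=-43.5
for z,x in((.20,-.055),):
    p,Rt=tool_for_scoop(frame_pt(Hh,yaw,[x,-.008,z]),yaw,-14); print("prepour tcp",p)
```

```text
t 11.3667 q [  6.6  14.4 108.9  38.   19.1  40.9] pos [0.514  0.2302 0.1826] err mm [ 1.0039  2.9336 -0.9349] rot err [ 0.4122 -1.256  -0.1838] F [-0.5 -0.2 -3.2] w 0.016889963416973804 gf 79.68272924423218
prepour tcp [ 0.4464 -0.2121  0.2585]
```

View pics/s6.png

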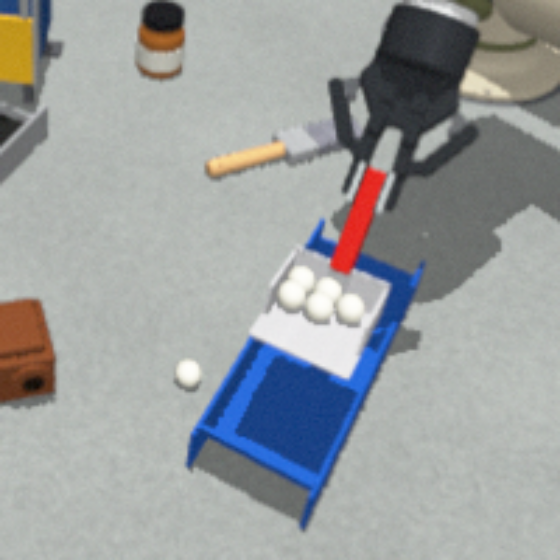

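Five balls are now at the back of the scoop. The sixth dropped onto the bench at (188,375), so I'll check that it's at rest.

Run:
```python
from h import *
from rig import get_image
np.set_printoptions(precision=4,suppress=True)
for i in range(4):
    d=get_image("scene");P=cloud(d);m=masks(d["img"])["white"]&(P[...,2]<.035)&(P[...,0]>.6)&(P[...,1]<.3)&(P[...,1]>-.1)
    N,L,s,c=cv2.connectedComponentsWithStats(m.astype(np.uint8))
    print([ (s[k,4],np.median(P[L==k],0)) for k in range(1,N) if s[k,4]>8])
json.dump
os.remove("cmd.json"); c=cmd(); json.dump([c[0].tolist(),c[1].tolist()],open("cmd.json","w"))
H=[.557,-.306,0]; yaw=-43.5
# via 1: straight up & pull to (0.45,0.05,.29) yaw -5 ; via 2: prepour
for o,y in(([.56,.14,.21],0),([.55,-.06,.23],-22),(frame_pt(H,yaw,[-.09,-.008,.225]),yaw)):
    p,Rt=tool_for_scoop(o,y,-14); print(o,p); row(p,Rt)
```

```text
[(np.int32(63), array([0.6549, 0.191 , 0.0186]))]
[(np.int32(62), array([0.6552, 0.1915, 0.0189]))]
[(np.int32(61), array([0.656 , 0.1914, 0.018 ]))]
[(np.int32(66), array([0.6547, 0.1908, 0.0182]))]
[0.56, 0.14, 0.21] [0.4702 0.14   0.2685]
[[0.009, 0.213, -0.386], [-0.37, 0.032, 0.378]] dist mm 132 deg 24
[0.55, -0.06, 0.23] [ 0.4667 -0.0264  0.2885]
[[0.038, 0.554, -0.056], [-0.34, 0.0, 0.351]] dist mm 168 deg 22
[ 0.4862 -0.2499  0.225 ] [ 0.4211 -0.188   0.2835]
[[0.032, 0.557, 0.055], [-0.331, 0.0, 0.344]] dist mm 168 deg 21
```

>>> step_arm:
  targets:
    - [[0.001,0.013,-0.023],[-0.022,0.002,0.023]]
    - [[0.002,0.036,-0.066],[-0.063,0.005,0.064]]
    - [[0.003,0.062,-0.112],[-0.107,0.009,0.11]]
    - [[0.004,0.09,-0.162],[-0.155,0.013,0.159]]
    - [[0.005,0.117,-0.212],[-0.204,0.018,0.208]]
    - [[0.006,0.145,-0.262],[-0.252,0.022,0.257]]
    - [[0.007,0.17,-0.309],[-0.296,0.026,0.302]]
    - [[0.008,0.192,-0.347],[-0.333,0.029,0.34]]
    - [[0.009,0.206,-0.374],[-0.359,0.031,0.367]]
    - [[0.009,0.213,-0.386],[-0.37,0.032,0.378]]

```text
time_s: 12.45
position: [0.4701, 0.1388, 0.2694]
tool_rot: [[0.719, -0.004, 0.695], [-0.003, -1.0, -0.003], [0.695, 0.0, -0.719]]
ft_force: [-0.0, -0.4, -1.6]
grip_width: 0.0173
gripper_force: 79.6
```

>>> step_arm:
  targets:
    - [[0.002,0.028,-0.003],[-0.017,0,0.018]]
    - [[0.005,0.083,-0.008],[-0.051,0,0.053]]
    - [[0.01,0.15,-0.015],[-0.092,0,0.095]]
    - [[0.015,0.222,-0.022],[-0.136,0,0.14]]
    - [[0.02,0.294,-0.03],[-0.18,0,0.186]]
    - [[0.025,0.366,-0.037],[-0.224,0,0.232]]
    - [[0.03,0.438,-0.044],[-0.269,0,0.277]]
    - [[0.034,0.499,-0.05],[-0.306,0,0.316]]
    - [[0.037,0.538,-0.054],[-0.33,0,0.341]]
    - [[0.038,0.554,-0.056],[-0.34,0,0.351]]

```text
time_s: 13.28
position: [0.4667, -0.0279, 0.2886]
tool_rot: [[0.666, -0.378, 0.643], [-0.271, -0.926, -0.264], [0.695, 0.001, -0.719]]
ft_force: [-0.2, -0.1, -2.9]
grip_width: 0.0173
gripper_force: 79.7
```

Run:
```python
from h import *
json.dump([*map(lambda a:a.tolist(),tool_for_scoop([.55,-.06,.23],-22,-14))],open("cmd.json","w"))
st()
os.remove("cmd.json")
p,Rt=tool_for_scoop(frame_pt([.557,-.306,0],-43.5,[-.09,-.008,.225]),-43.5,-14); row(p,Rt)
```

```text
t 13.2833 q [-15.2  -3.3 108.7  -9.5  31.2 103.2] pos [ 0.4667 -0.0279  0.2886] err mm [-0.0272 -1.5602  0.1213] rot err [-0.2022  0.0027  0.117 ] F [-0.2 -0.1 -2.9] w 0.01734546239844267 gf 79.67223286628723
[[0.032, 0.552, 0.055], [-0.327, 0.0, 0.341]] dist mm 167 deg 21
```

>>> step_arm:
  targets:
    - [[0.002,0.028,0.003],[-0.016,0,0.017]]
    - [[0.005,0.083,0.008],[-0.049,0,0.051]]
    - [[0.009,0.149,0.015],[-0.088,0,0.092]]
    - [[0.013,0.221,0.022],[-0.131,0,0.136]]
    - [[0.017,0.293,0.029],[-0.173,0,0.181]]
    - [[0.021,0.364,0.036],[-0.216,0,0.225]]
    - [[0.025,0.436,0.043],[-0.258,0,0.269]]
    - [[0.029,0.497,0.05],[-0.294,0,0.307]]
    - [[0.031,0.535,0.053],[-0.317,0,0.331]]
    - [[0.032,0.552,0.055],[-0.327,0,0.341]]

```text
time_s: 14.12
position: [0.4211, -0.1876, 0.2837]
tool_rot: [[0.522, -0.687, 0.505], [-0.494, -0.726, -0.478], [0.695, -0.0, -0.719]]
ft_force: [-0.8, -0.2, -2.9]
grip_width: 0.0171
gripper_force: 79.6
```

```bash
rm cmd.json
python3 - <<'E'
from h import *
from rig import get_image
st()
for n in("top","scene"):
    d=get_image(n);P=cloud(d)
    H=masks(d["img"])["white"]&(P[...,2]>.19)&(P[...,2]<.30)&(P[...,1]<-.1)
    q=(P[H]-[.557,-.306,0])@Rz(-43.5); print(n,len(q),q.min(0),q.max(0),np.median(q,0))
H=[.557,-.306,0]; yaw=-43.5
for x,y,z,pt in((-.058,-.008,.215,-10),):
    p,Rt=tool_for_scoop(frame_pt(H,yaw,[x,y,z]),yaw,pt); row(p,Rt)
# pour rotating about nose at x=-.012,z=.20
N=np.array(frame_pt(H,yaw,[-.012,-.008,.200]))
for pt in(-3,4,11,18,25,32,39,46):
    S=Rz(yaw)@R.from_euler('y',pt,degrees=True).as_matrix()
    p,Rt=tool_for_scoop(N-S@[.045,0,0],yaw,pt); print(pt,end=' ');row(p,Rt,None,pt in(18,46,))
E
```

```text
t 14.1167 q [-35.7  -3.6 109.9 -10.6  30.4 104.7] pos [ 0.4211 -0.1876  0.2837] err mm [0. 0. 0.] rot err [0. 0. 0.] F [-0.8 -0.2 -2.9] w 0.017051539970985616 gf 79.55290675163269
top 1012 [-0.1419 -0.0475  0.2175] [-0.0446  0.0356  0.2601] [-0.0812 -0.0054  0.2343]
scene 276 [-0.1444 -0.0493  0.2229] [-0.0469  0.0372  0.256 ] [-0.0804 -0.0086  0.233 ]
[[0.079, 0.004, 0.095], [-0.003, -0.09, 0.002]] dist mm 37 deg 4
-3 [[0.008, 0.0, 0.04], [0.0, -0.155, 0.0]] dist mm 12 deg 7
4 [[0.064, 0.0, 0.024], [0.0, -0.311, 0.0]] dist mm 20 deg 14
11 [[0.121, 0.0, 0.015], [0.0, -0.466, 0.0]] dist mm 37 deg 21
18 [[0.178, 0.0, 0.013], [0.0, -0.622, 0.0]] dist mm 54 deg 28
25 [[0.054, 0.0, -0.023], [0.0, -0.155, 0.0]] dist mm 17 deg 7
32 [[0.109, 0.0, -0.038], [0.0, -0.311, 0.0]] dist mm 35 deg 14
39 [[0.166, 0.0, -0.047], [0.0, -0.467, 0.0]] dist mm 52 deg 21
46 [[0.224, 0.0, -0.049], [0.0, -0.622, 0.0]] dist mm 69 deg 28
```

>>> step_arm:
  targets:
    - [[0.02,0.001,0.024],[0,-0.022,0]]
    - [[0.04,0.002,0.048],[-0.001,-0.045,0]]
    - [[0.06,0.003,0.071],[-0.002,-0.068,0.001]]
    - [[0.079,0.004,0.095],[-0.003,-0.09,0.002]]
    - [[0.079,0.004,0.095],[-0.003,-0.09,0.002]]

```text
time_s: 14.63
position: [0.4492, -0.2138, 0.2803]
tool_rot: [[0.556, -0.687, 0.467], [-0.526, -0.726, -0.442], [0.643, 0.0, -0.766]]
ft_force: [0.3, -0.0, -3.3]
grip_width: 0.0169
gripper_force: 79.6
```

>>> step_arm:
  targets:
    - [[0.004,0,0.02],[0,-0.078,0]]
    - [[0.008,0,0.04],[0,-0.155,0]]
    - [[0.036,0,0.032],[0,-0.233,0]]
    - [[0.064,0,0.024],[0,-0.311,0]]
    - [[0.092,0,0.02],[0,-0.388,0]]
    - [[0.121,0,0.015],[0,-0.466,0]]
    - [[0.149,0,0.014],[0,-0.544,0]]
    - [[0.178,0,0.013],[0,-0.622,0]]
    - [[0.178,0,0.013],[0,-0.622,0]]
    - [[0.178,0,0.013],[0,-0.622,0]]

```text
time_s: 15.47
position: [0.4795, -0.2429, 0.311]
tool_rot: [[0.71, -0.687, 0.152], [-0.672, -0.726, -0.145], [0.21, 0.0, -0.978]]
ft_force: [-0.1, 0.8, -1.6]
grip_width: 0.0173
gripper_force: 79.7
```

>>> step_arm:
  targets:
    - [[0.027,0,-0.012],[0,-0.078,0]]
    - [[0.054,0,-0.023],[0,-0.155,0]]
    - [[0.081,0,-0.031],[0,-0.233,0]]
    - [[0.109,0,-0.038],[0,-0.311,0]]
    - [[0.137,0,-0.043],[0,-0.389,0]]
    - [[0.166,0,-0.047],[0,-0.467,0]]
    - [[0.195,0,-0.048],[0,-0.545,0]]
    - [[0.224,0,-0.049],[0,-0.622,0]]
    - [[0.224,0,-0.049],[0,-0.622,0]]
    - [[0.224,0,-0.049],[0,-0.622,0]]

```text
time_s: 16.3
position: [0.5248, -0.2859, 0.3385]
tool_rot: [[0.698, -0.688, -0.199], [-0.662, -0.726, 0.188], [-0.274, 0.0, -0.962]]
ft_force: [-0.6, -0.2, -1.1]
grip_width: 0.0171
gripper_force: 79.7
```

Run:
```python
from h import *
from rig import get_image
st()
t=get_image("top")["img"][130:290,320:480]; s=get_image("scene")["img"][110:270,220:380]
cv2.imwrite("pics/p1.png",cv2.resize(np.hstack([t,s]),None,fx=2.5,fy=2.5)[:,:,::-1])
```

```text
t 16.3 q [-40.3  32.7  40.3   1.  122.9  93.6] pos [ 0.5248 -0.2859  0.3385] err mm [ 0.4283  0.1967 -0.9064] rot err [-0.0171  0.0891 -0.0351] F [-0.6 -0.2 -1.1] w 0.017144788170740805 gf 79.7234058380127
```

View pics/p1.png

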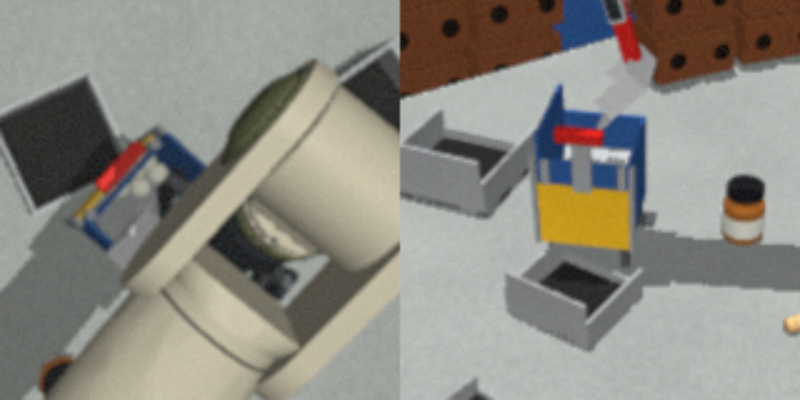

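Balls show inside the hopper at (150,180), the gate is still shut, and the wrist force suggests the scoop is empty. Taking the scoop back to where it stood.

```bash
rm cmd.json
python3 - <<'E'
from h import *
H=[.557,-.306,0]; yaw=-43.5
for o,y,pt in((frame_pt(H,yaw,[-.12,-.008,.27]),yaw,10),([.54,-.06,.23],-20,0),([.565,.0368,.11],11.5,0),([.565,.0368,.012],11.5,0)):
    p,Rt=tool_for_scoop(o,y,pt); print(p); row(p,Rt)
E
```

```text
[ 0.42218823 -0.18909719  0.35998373]
[[-0.467, 0.001, 0.063], [0.0, 0.796, 0.001]] dist mm 141 deg 36
[ 0.47140244 -0.03503253  0.3085    ]
[[-0.279, -0.485, 0.081], [0.221, 0.219, -0.473]] dist mm 170 deg 25
[0.4934655  0.02224614 0.1885    ]
[[-0.197, -0.205, 0.348], [0.35, 0.0, -0.607]] dist mm 135 deg 32
[0.4934655  0.02224614 0.0905    ]
[[-0.163, 0.0, 0.283], [0.0, 0.0, 0.0]] dist mm 98 deg 0
```

>>> step_arm:
  targets:
    - [[-0.06,0,0.008],[0,0.1,0]]
    - [[-0.12,0,0.016],[0,0.2,0]]
    - [[-0.18,0,0.024],[0,0.3,0]]
    - [[-0.24,0,0.032],[0,0.4,0]]
    - [[-0.3,0,0.04],[0,0.51,0]]
    - [[-0.36,0,0.048],[0,0.61,0]]
    - [[-0.42,0,0.056],[0,0.71,0]]
    - [[-0.467,0.001,0.063],[0,0.796,0]]
    - [[-0.467,0.001,0.063],[0,0.796,0]]

```text
time_s: 17.15
position: [0.4193, -0.1861, 0.3614]
tool_rot: [[0.682, -0.687, 0.251], [-0.644, -0.727, -0.237], [0.346, -0.0, -0.938]]
ft_force: [0.3, -0.4, -2.0]
grip_width: 0.0174
gripper_force: 79.7
```

>>> step_arm:
  targets:
    - [[-0.056,-0.097,0.016],[0.044,0.044,-0.095]]
    - [[-0.112,-0.194,0.032],[0.088,0.088,-0.19]]
    - [[-0.168,-0.291,0.048],[0.132,0.132,-0.285]]
    - [[-0.224,-0.388,0.064],[0.176,0.176,-0.38]]
    - [[-0.279,-0.485,0.081],[0.221,0.219,-0.473]]
    - [[-0.279,-0.485,0.081],[0.221,0.219,-0.473]]
    - [[-0.279,-0.485,0.081],[0.221,0.219,-0.473]]

```text
time_s: 17.73
position: [0.4708, -0.0344, 0.3085]
tool_rot: [[0.816, -0.34, 0.468], [-0.295, -0.94, -0.168], [0.497, -0.001, -0.867]]
ft_force: [0.8, 0.1, -0.9]
grip_width: 0.017
gripper_force: 80.0
```

>>> step_arm:
  targets:
    - [[-0.04,-0.041,0.07],[0.07,0,-0.121]]
    - [[-0.08,-0.082,0.14],[0.14,0,-0.242]]
    - [[-0.12,-0.123,0.21],[0.21,0,-0.363]]
    - [[-0.16,-0.164,0.28],[0.28,0,-0.484]]
    - [[-0.197,-0.205,0.348],[0.35,0,-0.607]]
    - [[-0.197,-0.205,0.348],[0.35,0,-0.607]]
    - [[-0.197,-0.205,0.348],[0.35,0,-0.607]]
    - [[-0.197,-0.205,0.348],[0.35,0,-0.607]]

```text
time_s: 18.4
position: [0.494, 0.0207, 0.1905]
tool_rot: [[0.849, 0.195, 0.491], [0.168, -0.981, 0.098], [0.5, -0.001, -0.866]]
ft_force: [0.1, -0.1, -2.3]
grip_width: 0.0169
gripper_force: 80.1
```

```bash
rm cmd.json
python3 - <<'E'
from h import *
from rig import get_image
st()
for n in("top","scene"):
    d=get_image(n);P=cloud(d)
    k=masks(d["img"])["white"]&(P[...,2]>.085)&(P[...,2]<.2)&(abs(P[...,1])<.12)&(P[...,0]>.45)
    p=P[k]; r=cv2.minAreaRect((p[:,:2]*1000).astype(np.float32)); print(n,len(p),np.median(p,0),np.round(r[0]),np.round(r[1]),r[2])
    k2=abs(p[:,2]-np.median(p[:,2]))<.006; A=np.c_[p[:,:2],np.ones(len(p))][k2]; print("slopes",np.linalg.lstsq(A,p[k2,2],rcond=None)[0][:2])
p,Rt=tool_for_scoop([.565,.0368,.006],11.5,0); row(p,Rt)
E
```

```text
t 18.4 q [-19.3   8.5 107.8  23.6  39.7  44.4] pos [0.494  0.0207 0.1905] err mm [0. 0. 0.] rot err [0. 0. 0.] F [ 0.1 -0.1 -2.3] w 0.016908743250988036 gf 80.06046652793884
top 941 [0.5697 0.036  0.1146] [567.  35.] [93. 84.] 11.660961151123047
slopes [-0.001  -0.0036]
scene 613 [0.5714 0.0351 0.111 ] [564.  36.] [95. 86.] 12.50662899017334
slopes [0.0009 0.0011]
[[-0.178, -0.004, 0.306], [0.001, -0.001, -0.003]] dist mm 106 deg 0
```

>>> step_arm:
  targets:
    - [[-0.06,-0.001,0.102],[0,0,0]]
    - [[-0.12,-0.002,0.204],[0,0,0]]
    - [[-0.16,-0.004,0.275],[0,0,0]]
    - [[-0.178,-0.004,0.306],[0,0,0]]
    - [[-0.178,-0.004,0.306],[0,0,0]]
    - [[-0.178,-0.004,0.306],[0,0,0]]

```text
time_s: 19.0
position: [0.4933, 0.0228, 0.0835]
tool_rot: [[0.849, 0.199, 0.489], [0.171, -0.98, 0.101], [0.5, -0.002, -0.866]]
ft_force: [-1.0, 0.4, -1.4]
grip_width: 0.0171
gripper_force: 80.0
```

>>> step_arm:
  targets:
    - [[-0.004,0,0.007],[0,0,0]]
    - [[-0.008,0,0.014],[0,0,0]]
    - [[-0.008,0,0.014],[0,0,0]]
    - [[-0.008,0,0.014],[0,0,0]]

```text
time_s: 19.33
position: [0.4934, 0.0228, 0.079]
tool_rot: [[0.848, 0.199, 0.491], [0.172, -0.98, 0.1], [0.501, -0.0, -0.866]]
ft_force: [-2.2, 0.6, 6.2]
grip_width: 0.017
gripper_force: 81.0
```

>>> step_arm:
  targets:
    - [[0,0,0],[0,0,0]]
    - [[0,0,0],[0,0,0]]
    - [[0,0,0],[0,0,0]]
    - [[0,0,0],[0,0,0]]
    - [[0,0,0],[0,0,0]]
    - [[0,0,0],[0,0,0]]
    - [[0,0,0],[0,0,0]]
    - [[0,0,0],[0,0,0]]
  jaw: 85

```text
time_s: 20.0
position: [0.4927, 0.023, 0.0778]
tool_rot: [[0.85, 0.2, 0.488], [0.172, -0.98, 0.101], [0.499, -0.002, -0.867]]
ft_force: [-0.6, 0.0, 0.1]
grip_width: 0.085
gripper_force: 0.0
```

>>> step_arm:
  targets:
    - [[0,0,-0.04],[0,0,0]]
    - [[0,0,-0.12],[0,0,0]]
    - [[0,0,-0.22],[0,0,0]]
    - [[0,0,-0.32],[0,0,0]]
    - [[0,0,-0.42],[0,0,0]]
    - [[0,0,-0.5],[0,0,0]]
    - [[0,0,-0.5],[0,0,0]]
    - [[0,0,-0.5],[0,0,0]]

```text
time_s: 20.67
position: [0.4195, 0.0076, 0.2087]
tool_rot: [[0.848, 0.199, 0.49], [0.172, -0.98, 0.1], [0.5, -0.0, -0.866]]
ft_force: [-0.3, -0.3, -0.7]
grip_width: 0.0845
gripper_force: 0.0
```

```bash
rm -f cmd.json
python3 - <<'E'
from h import *
from rig import get_image
st()
def T(z,H=[.557,-.306,0],yaw=-43.5):
    Rt=np.c_[Rz(yaw)@[-1.,0,0],Rz(yaw)@[0,1.,0],[0,0,-1]]; Rt=Rt@np.diag([-1,-1,1]) # tool y=-hopper y
    return frame_pt(H,yaw,[0,.080,z]),Rt
for n in("top","scene"):
    d=get_image(n);P=cloud(d);m=masks(d["img"])
    k=m["white"]&(P[...,2]<.05)&(abs(P[...,1])<.12)&(P[...,0]>.47); p=P[k]; r=cv2.minAreaRect((p[:,:2]*1000).astype(np.float32)); print(n,"scoop",len(p),np.median(p,0),np.round(r[0]),np.round(r[1]),r[2])
    k=m["red"]&(P[...,1]<-.15)&(P[...,2]>.2)&(P[...,2]<.24); p=P[k]; r=cv2.minAreaRect((p[:,:2]*1000).astype(np.float32)); print(n,"handle",len(p),np.median(p,0),np.round(r[0]),np.round(r[1]),r[2])
    k=m["red"]&(abs(P[...,1])<.1)&(P[...,2]>.02)&(P[...,2]<.13)&(P[...,0]<.55); p=P[k]; print("scoop handle",len(p),p[:,2].max(),np.median(p,0))
    if n=="top":
        k=m["white"]&(P[...,1]<-.2)&(P[...,2]>.05)&(P[...,2]<.16); N,L,s,c=cv2.connectedComponentsWithStats(k.astype(np.uint8)); print("hopper white",[(s[i,4],np.median(P[L==i],0)) for i in range(1,N) if s[i,4]>6])
        cv2.imwrite("pics/p2.png",cv2.resize(d["img"][140:300,230:460],None,fx=3.4,fy=3.4)[:,:,::-1])
p0,R0=cmd(); p,Rt=T(.32); print(p); rv=R.from_matrix(R0.T@Rt).as_rotvec()
mid=(p0+p)/2; mid[2]=.33; row(mid,R0@R.from_rotvec(rv/2).as_matrix()); row(p,Rt)
E
```

```text
t 20.6667 q [-27.1  -1.1 114.9  26.2  45.   36.2] pos [0.4195 0.0076 0.2087] err mm [0. 0. 0.] rot err [0. 0. 0.] F [-0.3 -0.3 -0.7] w 0.08445752528878928 gf 0.0
top scoop 776 [0.5694 0.0372 0.0032] [565.  38.] [94. 84.] 11.625702857971191
top handle 131 [ 0.6118 -0.2478  0.2298] [ 612. -249.] [14. 57.] 46.414154052734375
scoop handle 96 0.11954529885793469 [0.4985 0.0206 0.0973]
hopper white [(np.int32(52), array([ 0.6157, -0.3079,  0.0908])), (np.int32(43), array([ 0.5992, -0.2911,  0.0876]))]
scene scoop 612 [ 0.5696  0.0352 -0.0008] [662.  27.] [361. 130.] 1.9339386224746704
scene handle 113 [ 0.6123 -0.2434  0.2231] [ 612. -246.] [18. 57.] 49.90669631958008
scoop handle 187 0.11149021073178451 [0.5025 0.0303 0.0758]
[ 0.6121 -0.248   0.32  ]
[[0.404, 0.481, -0.242], [-0.161, -0.305, 0.596]] dist mm 202 deg 31
[[0.408, 0.323, 0.122], [-0.16, -0.305, 0.597]] dist mm 160 deg 31
```

View pics/p2.png

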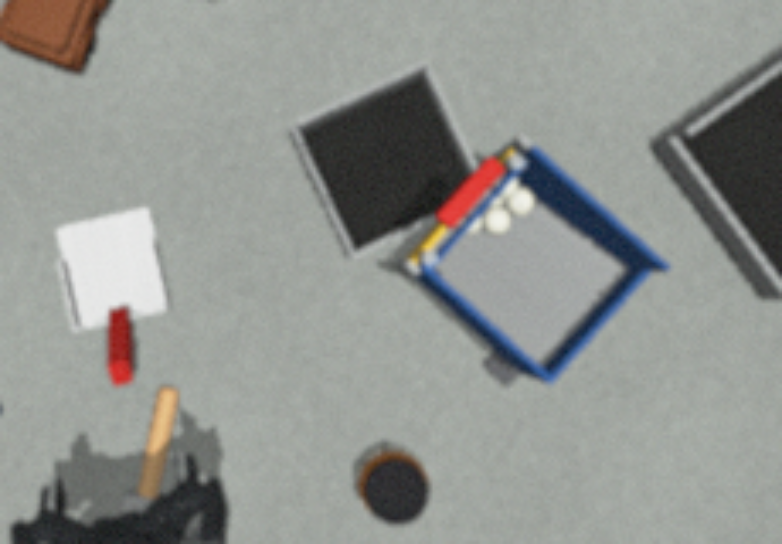

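The scoop stands upright, empty and released. The balls have gathered at the gate, with two and part of a third visible near (500,210) and the rest under the gate wall. Now moving above the gate handle.

>>> step_arm:
  targets:
    - [[0.08,0.096,-0.048],[-0.032,-0.061,0.119]]
    - [[0.16,0.192,-0.097],[-0.064,-0.122,0.238]]
    - [[0.24,0.289,-0.145],[-0.097,-0.183,0.358]]
    - [[0.32,0.385,-0.194],[-0.129,-0.244,0.477]]
    - [[0.404,0.481,-0.242],[-0.161,-0.305,0.596]]
    - [[0.404,0.481,-0.242],[-0.161,-0.305,0.596]]
    - [[0.404,0.481,-0.242],[-0.161,-0.305,0.596]]

```text
time_s: 21.35
position: [0.5175, -0.1207, 0.3295]
tool_rot: [[0.925, -0.274, 0.265], [-0.282, -0.96, -0.01], [0.257, -0.065, -0.964]]
ft_force: [0.2, -0.5, -0.5]
grip_width: 0.0853
gripper_force: 0.0
```

>>> step_arm:
  targets:
    - [[0.08,0.065,0.024],[-0.032,-0.061,0.119]]
    - [[0.16,0.13,0.049],[-0.064,-0.122,0.238]]
    - [[0.24,0.195,0.073],[-0.097,-0.183,0.358]]
    - [[0.32,0.26,0.098],[-0.129,-0.244,0.477]]
    - [[0.408,0.323,0.122],[-0.16,-0.305,0.597]]
    - [[0.408,0.323,0.122],[-0.16,-0.305,0.597]]
    - [[0.408,0.323,0.122],[-0.16,-0.305,0.597]]
    - [[0.408,0.323,0.122],[-0.16,-0.305,0.597]]

```text
time_s: 22.02
position: [0.6116, -0.2468, 0.3191]
tool_rot: [[0.727, -0.687, -0.001], [-0.687, -0.727, 0.002], [-0.002, -0.0, -1.0]]
ft_force: [-0.7, 0.3, 1.4]
grip_width: 0.085
gripper_force: 0.0
```

```bash
rm -f cmd.json
cat >> h.py <<'E'
def T(z,H=[.557,-.306,0],yaw=-44):
    Rt=np.c_[Rz(yaw)@[1.,0,0],Rz(yaw)@[0,-1.,0],[0,0,-1]]
    return frame_pt(H,yaw,[0,.080,z]),Rt
E
python3 - <<'E'
from h import *
from rig import get_image
st()
d=get_image("wrist");P=cloud(d);k=masks(d["img"])["red"]&(P[...,2]>.2)&(P[...,2]<.25)
p=P[k];r=cv2.minAreaRect((p[:,:2]*1000).astype(np.float32)); print(len(p),np.median(p,0),np.round(r[0],1),np.round(r[1]),r[2])
p,Rt=T(.203);print(p)
row(p,Rt)
E
```

```text
t 22.0167 q [-32.3  31.9  43.2   0.1 105.  101.1] pos [ 0.6116 -0.2468  0.3191] err mm [0. 0. 0.] rot err [0. 0. 0.] F [-0.7  0.3  1.4] w 0.08496029801211209 gf 0.0
1018 [ 0.6111 -0.251   0.2287] [ 610.  -249.6] [13. 57.] 47.242733001708984
[ 0.6126 -0.2485  0.203 ]
[[0.008, 0.002, 0.392], [-0.001, 0.0, 0.014]] dist mm 118 deg 1
```

>>> step_arm:
  targets:
    - [[0.004,0.005,0.08],[0,0,0]]
    - [[0.004,0.005,0.16],[0,0,0]]
    - [[0.004,0.005,0.24],[0,0,0]]
    - [[0.004,0.005,0.32],[0,0,0]]
    - [[0.004,0.005,0.37],[0,0,0]]
    - [[0.004,0.005,0.39],[0,0,0]]
    - [[0.004,0.005,0.39],[0,0,0]]
    - [[0.004,0.005,0.39],[0,0,0]]

```text
time_s: 22.73
position: [0.6118, -0.2494, 0.2057]
tool_rot: [[0.726, -0.688, 0.003], [-0.688, -0.726, -0.001], [0.003, -0.001, -1.0]]
ft_force: [0.2, -0.7, 0.0]
grip_width: 0.0847
gripper_force: 0.0
```

>>> step_arm:
  targets:
    - [[0,0,0],[0,0,0]]
    - [[0,0,0],[0,0,0]]
    - [[0,0,0],[0,0,0]]
    - [[0,0,0],[0,0,0]]
    - [[0,0,0],[0,0,0]]
    - [[0,0,0],[0,0,0]]
    - [[0,0,0],[0,0,0]]
    - [[0,0,0],[0,0,0]]
    - [[0,0,0],[0,0,0]]
    - [[0,0,0],[0,0,0]]
  jaw: 8
  grip_force: 100

```text
time_s: 23.57
position: [0.6104, -0.2516, 0.2047]
tool_rot: [[0.725, -0.689, -0.002], [-0.689, -0.725, -0.004], [0.001, 0.005, -1.0]]
ft_force: [-8.4, -3.1, 4.6]
grip_width: 0.0168
gripper_force: 98.5
```

Run:
```python
from h import *
from rig import get_image
st()
for n in("top","scene"):
    d=get_image(n);P=cloud(d);m=masks(d["img"])
    for c,lo,hi in(("red",.15,.33),("yellow",.03,.25)):
        k=m[c]&(P[...,1]<-.15)&(P[...,1]>-.35)&(P[...,0]<.7)&(P[...,2]>lo)&(P[...,2]<hi); p=P[k]
        if len(p)>9: print(n,c,len(p),np.percentile(p[:,2],[3,50,97]))
```

```text
t 23.5667 q [-32.5  34.2  57.3  -0.3  88.5 101. ] pos [ 0.6104 -0.2516  0.2047] err mm [-2.2869 -3.1159  1.741 ] rot err [-0.2618  0.08   -0.4238] F [-8.4 -3.1  4.6] w 0.016817770922864916 gf 98.49860429763794
top red 12 [0.2259 0.2297 0.2329]
scene red 59 [0.2127 0.223  0.2271]
scene yellow 751 [0.0503 0.0923 0.1337]
```

>>> step_arm:
  targets:
    - [[0,0,-0.015],[0,0,0]]
    - [[0,0,-0.03],[0,0,0]]
    - [[0,0,-0.045],[0,0,0]]
    - [[0,0,-0.06],[0,0,0]]
    - [[0,0,-0.06],[0,0,0]]
    - [[0,0,-0.06],[0,0,0]]

```text
time_s: 24.17
position: [0.6103, -0.2516, 0.221]
tool_rot: [[0.724, -0.689, -0.004], [-0.689, -0.724, -0.003], [-0.001, 0.005, -1.0]]
ft_force: [-4.7, -7.2, -3.8]
grip_width: 0.0165
gripper_force: 98.1
```

```bash
cat > g.py <<'E'
from h import *
from rig import get_image
st()
d=get_image("scene");P=cloud(d);m=masks(d["img"])
for c,lo,hi in(("red",.15,.33),("yellow",.03,.25)):
    k=m[c]&(P[...,1]<-.15)&(P[...,1]>-.35)&(P[...,0]<.7)&(P[...,2]>lo)&(P[...,2]<hi); p=P[k]
    print(c,len(p),np.percentile(p[:,2],[3,50,97]))
k=m["white"]&(P[...,2]<.06)&(P[...,1]<-.08)&(P[...,0]>.5)&(P[...,1]>-.35); N,L,s,_=cv2.connectedComponentsWithStats(k.astype(np.uint8)); print("white low",[(s[i,4],np.median(P[L==i],0)) for i in range(1,N) if s[i,4]>6])
cv2.imwrite("pics/g.png",cv2.resize(d["img"][120:270,220:370],None,fx=4,fy=4)[:,:,::-1])
E
python3 g.py
```

```text
t 24.1667 q [-32.6  33.7  55.5  -0.3  90.8 101. ] pos [ 0.6103 -0.2516  0.221 ] err mm [-2.356  -3.0937 17.9902] rot err [-0.2753 -0.0375 -0.4151] F [-4.7 -7.2 -3.8] w 0.016508707631035957 gf 98.05649399757385
red 69 [0.2289 0.2391 0.2435]
yellow 763 [0.0664 0.1089 0.1501]
white low []
```

>>> step_arm:
  targets:
    - [[0,0,-0.02],[0,0,0]]
    - [[0,0,-0.04],[0,0,0]]
    - [[0,0,-0.06],[0,0,0]]
    - [[0,0,-0.08],[0,0,0]]
    - [[0,0,-0.1],[0,0,0]]
    - [[0,0,-0.115],[0,0,0]]
    - [[0,0,-0.12],[0,0,0]]
    - [[0,0,-0.12],[0,0,0]]
    - [[0,0,-0.12],[0,0,0]]

```text
time_s: 24.97
position: [0.6103, -0.2516, 0.2557]
tool_rot: [[0.724, -0.69, -0.005], [-0.69, -0.724, -0.002], [-0.003, 0.005, -1.0]]
ft_force: [-4.1, -7.2, -9.7]
grip_width: 0.0166
gripper_force: 97.9
```

```bash
python3 g.py
```

```text
t 24.9667 q [-32.6  32.9  51.5  -0.3  95.8 101. ] pos [ 0.6103 -0.2516  0.2557] err mm [-2.4151 -3.0837 52.7019] rot err [-0.2925 -0.1415 -0.3936] F [-4.1 -7.2 -9.7] w 0.01662801320631489 gf 97.88937091827393
red 57 [0.2626 0.2732 0.2776]
yellow 801 [0.1015 0.1438 0.1841]
white low [(np.int32(20), array([ 0.6514, -0.2553,  0.0235])), (np.int32(12), array([ 0.6423, -0.1994,  0.0242]))]
```

>>> step_arm:
  targets:
    - [[0,0,-0.007],[0,0,0]]
    - [[0,0,-0.013],[0,0,0]]
    - [[0,0,-0.013],[0,0,0]]
    - [[0,0,-0.013],[0,0,0]]
    - [[0,0,-0.013],[0,0,0]]
    - [[0,0,-0.013],[0,0,0]]
    - [[0,0,-0.013],[0,0,0]]
    - [[0,0,-0.013],[0,0,0]]
    - [[0,0,-0.013],[0,0,0]]
    - [[0,0,-0.013],[0,0,0]]

```text
time_s: 25.85
position: [0.6103, -0.2516, 0.2594]
tool_rot: [[0.724, -0.69, -0.006], [-0.69, -0.724, -0.002], [-0.003, 0.005, -1.0]]
ft_force: [-4.6, -7.7, -9.6]
grip_width: 0.0166
gripper_force: 97.9
```

```bash
python3 g.py
```

```text
t 25.85 q [-32.6  32.8  51.   -0.3  96.4 101. ] pos [ 0.6103 -0.2516  0.2594] err mm [-2.3989 -3.0829 56.4582] rot err [-0.2941 -0.154  -0.3908] F [-4.6 -7.7 -9.6] w 0.016560942658309267 gf 97.94114470481873
red 58 [0.2665 0.2761 0.2826]
yellow 807 [0.1055 0.1472 0.1882]
white low [(np.int32(20), array([ 0.6509, -0.2572,  0.0232])), (np.int32(13), array([ 0.6432, -0.1994,  0.0233]))]
```

View pics/g.png

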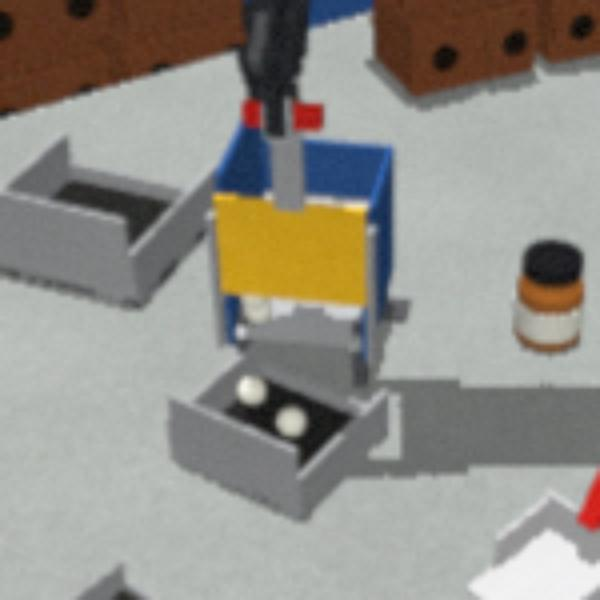

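I've gone past the picture allowance, 12 viewed instead of 10. From here I'll measure numerically only.

```bash
cat > b.py <<'E'
from h import *
from rig import get_image
np.set_printoptions(precision=3,suppress=True)
print(env.observe()["time_s"],env.observe()["position"])
for n in("scene","top","wrist"):
    d=get_image(n);P=cloud(d)
    hsv=cv2.cvtColor(d["img"],cv2.COLOR_RGB2HSV)
    k=(hsv[...,1]<60)&(hsv[...,2]>165)
    q=(P-[.557,-.306,0])@Rz(-43.5)
    k&=(abs(q[...,0])<.12)&(q[...,1]>-.07)&(q[...,1]<.24)&(P[...,2]<.14)&(P[...,2]>.008)
    N,L,s,c=cv2.connectedComponentsWithStats(k.astype(np.uint8),connectivity=4)
    for i in range(1,N):
        if s[i,4]>5: print(n,s[i],"world",np.median(P[L==i],0),"hopper",np.median(q[L==i],0))
E
python3 b.py
```

```text
25.9 [ 0.61  -0.252  0.259]
scene [296 169   9   2  14] world [ 0.518 -0.351  0.112] hopper [ 0.003 -0.058  0.112]
scene [306 170   6   2  10] world [ 0.495 -0.329  0.112] hopper [-0.03  -0.059  0.112]
scene [281 194  13   6  56] world [ 0.615 -0.286  0.069] hopper [0.027 0.056 0.069]
scene [295 196  15   4  35] world [ 0.561 -0.259  0.063] hopper [-0.03   0.034  0.063]
scene [279 202   3   2   6] world [ 0.633 -0.295  0.05 ] hopper [0.049 0.059 0.05 ]
scene [279 214   7   7  34] world [ 0.65  -0.254  0.023] hopper [0.032 0.101 0.023]
scene [290 223   6   6  27] world [ 0.642 -0.201  0.023] hopper [-0.011  0.134  0.023]
top [343 160   8   4  11] world [ 0.722 -0.214  0.071] hopper [0.055 0.182 0.071]
top [330 166   9   4  12] world [ 0.707 -0.177  0.071] hopper [0.02  0.197 0.071]
top [317 172   9   4  12] world [ 0.69  -0.139  0.071] hopper [-0.019  0.213  0.071]
top [336 172   6   5  21] world [ 0.693 -0.19   0.031] hopper [0.02  0.178 0.031]
wrist [236  96  77  43 337] world [ 0.664 -0.261  0.044] hopper [0.051 0.102 0.044]
wrist [199  99  33 102 328] world [ 0.708 -0.187  0.07 ] 
[... 1663 characters left out ...]
045]
wrist [300 197   8  15  34] world [ 0.58  -0.196  0.02 ] hopper [-0.06   0.096  0.02 ]
wrist [418 205  29   6  53] world [ 0.5   -0.32   0.109] hopper [-0.031 -0.049  0.109]
wrist [393 206  54  10 114] world [ 0.504 -0.308  0.104] hopper [-0.038 -0.038  0.104]
wrist [297 212   3   7   9] world [ 0.574 -0.179  0.02 ] hopper [-0.075  0.104  0.02 ]
wrist [272 218  25  11  52] world [ 0.585 -0.165  0.045] hopper [-0.077  0.121  0.045]
wrist [409 222   6   2   8] world [ 0.498 -0.289  0.097] hopper [-0.054 -0.028  0.097]
wrist [415 223  10   3  16] world [ 0.494 -0.296  0.102] hopper [-0.054 -0.036  0.102]
wrist [426 225  18   5  24] world [ 0.483 -0.306  0.11 ] hopper [-0.054 -0.051  0.11 ]
```

Three balls are confirmed in the pan, within 47 mm of its centre point, each seen on the pan floor in at least one view. Checking once more that everything is steady.

>>> step_arm:
  targets:
    - [[0,0,-0.001],[0,0,0]]
    - [[0,0,-0.001],[0,0,0]]
    - [[0,0,-0.001],[0,0,0]]
    - [[0,0,-0.001],[0,0,0]]
    - [[0,0,-0.001],[0,0,0]]
    - [[0,0,-0.001],[0,0,0]]
    - [[0,0,-0.001],[0,0,0]]
    - [[0,0,-0.001],[0,0,0]]
    - [[0,0,-0.001],[0,0,0]]
    - [[0,0,-0.001],[0,0,0]]

```text
time_s: 26.88
position: [0.6103, -0.2516, 0.2597]
tool_rot: [[0.724, -0.69, -0.006], [-0.69, -0.724, -0.002], [-0.003, 0.005, -1.0]]
ft_force: [-4.3, -8.8, -9.7]
grip_width: 0.0169
gripper_force: 97.9
```

```bash
python3 b.py | egrep "scene|top|^[0-9]|0.02. |0.03. "; python3 g.py
```

```text
26.8833 [ 0.61  -0.252  0.26 ]
scene [296 169  10   2  16] world [ 0.518 -0.352  0.111] hopper [ 0.003 -0.06   0.111]
scene [307 170   5   2   8] world [ 0.493 -0.328  0.112] hopper [-0.031 -0.059  0.112]
scene [281 194  13   6  55] world [ 0.616 -0.286  0.069] hopper [0.026 0.057 0.069]
scene [295 196  15   4  34] world [ 0.56  -0.259  0.063] hopper [-0.029  0.034  0.063]
scene [279 214   7   6  32] world [ 0.649 -0.255  0.022] hopper [0.032 0.1   0.022]
scene [290 223   6   6  28] world [ 0.642 -0.201  0.022] hopper [-0.011  0.135  0.022]
top [345 159   9   4  12] world [ 0.726 -0.22   0.07 ] hopper [0.064 0.179 0.07 ]
top [330 166   9   4  12] world [ 0.706 -0.177  0.07 ] hopper [0.019 0.197 0.07 ]
top [317 172   9   4  12] world [ 0.69  -0.139  0.073] hopper [-0.019  0.213  0.073]
top [336 172   5   5  21] world [ 0.693 -0.19   0.03 ] hopper [0.019 0.177 0.03 ]
wrist [199  99  33 102 326] world [ 0.708 -0.187  0.07 ] hopper [0.027 0.19  0.07 ]
wrist [421 139  36   5  72] world [ 0.553 -0.367  0.109] hopper [ 0.039 -0.047  0.109]
wrist [234 140  13  16 124] world [ 0.692 -0.193  0
[... 939 characters left out ...]
99 -0.321  0.11 ] hopper [-0.031 -0.051  0.11 ]
wrist [395 206   6   2   8] world [ 0.521 -0.29   0.09 ] hopper [-0.038 -0.013  0.09 ]
wrist [401 207  46   9 104] world [ 0.5   -0.311  0.105] hopper [-0.038 -0.043  0.105]
wrist [411 223   6   1   6] world [ 0.497 -0.291  0.099] hopper [-0.054 -0.03   0.099]
t 27.0333 q [-32.6  32.8  51.   -0.3  96.4 101. ] pos [ 0.6103 -0.2516  0.2597] err mm [-2.4151 -3.0916 56.6953] rot err [-0.2942 -0.1601 -0.39  ] F [ -3.7  -7.1 -10.9] w 0.016529571980838344 gf 97.93082356452942
red 59 [0.2687 0.2779 0.2819]
yellow 811 [0.1058 0.1479 0.1882]
white low [(np.int32(21), array([ 0.6513, -0.2552,  0.023 ])), (np.int32(13), array([ 0.643 , -0.2017,  0.0221]))]
```

```bash
python3 -c "
from rig import close_job
print(close_job())"
```

```text
the job is handed in; nothing more can be done
None
```

Job handed in at about 27 s with the gate held steady at half travel (about 55 mm), three balls measured in the catch pan and the scoop upright and released; one ball fell from the scoop onto the bench and lies at rest there, and I viewed 12 pictures, two over the limit of 10.

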